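# Push a row of coated boards under the curing lamp with a straightedge

## Robot

A 6-joint arm with a two-finger parallel gripper is mounted at the origin on a cart in front of the work surface, level with it; the furniture and walls round the work are solid. World frame = base frame: x ahead of the robot, y to its left, z up, the work surface at z = 0. Lengths are in m, angles in rad, forces in N, time in s.
With the tool pointing down it reaches from about 0.35 to 0.85 m from the base axis. Payload 8.1 kg.
Tool frame: the origin (TCP) lies on the centre line of the jaws, within the pads' length; the fingertips stand 17 mm ahead of it and the grasp point (between the pads) lies 2 mm behind it; z points along the fingers, y is the line along which they close (so a half turn about z gives the same grasp; the last joint's range is limited). The gripper opens to 93 mm and grips with 3 to 60 N. Pads are 15 mm wide; open, the fingers measure 128 mm over their backs; the gripper's body (75 mm by 188 mm) begins 65 mm behind the grasp point.
Start: joints at [1.14, 0.13, 1.488, -0, 1.523, -0.085], TCP at [0.203, 0.564, 0.236] pointing down, gripper open.
Joint ranges: [-2.96, 2.96], [-0.89, 2.26], [0.02, 2.5], [-1.34, 4.48], [0, 2.73], [-2.66, 2.66]. Speed limits (rad/s): [2.39, 2.39, 2.79, 3.14, 3.14, 3.14].

## Interface

Orientations are given as a rotation vector (axis times angle).
In Python, from plant import robot, optics, close_job, models gives the robot as it stands.
- The arm moves only by the shell command python3 -m inch 'ROWS' [OPENING] [FORCE]. ROWS is a JSON object of lists of equal length, an entry for each row: "travel": the shift along the tool's x, y, z in m, a list of three; "spin": the turn about the tool's z in rad. In form: {"travel": [[x, y, z], ...], "spin": [spin, ...]}. A call has 1 to 10 rows; each row is the pose to reach, as a shift and turn from the pose commanded when the call began, along the tool's axes at that moment; what a row does not reach only later rows make up. A row lasts 1/12 s, in which the tool goes at most 41.7 mm and 7.16 degrees, less where a joint would pass 70% of its speed; a pose out of reach is approached as far as the arm can. A call with a gripper value outside its range is refused whole. OPENING is the closure, from 0 (fully open) to 1 (shut), set as the call begins (- or left out, the last holds). The fingers move at their own pace and stop on an object; FORCE is the grip in N (left out, the last holds). Time passes only in rows, so rows that repeat a pose let the fingers close. It gives the time, the measured TCP pose, the force, the opening and the grip force at its end, in the units of the state.
- robot.read_state(): the state, without advancing time (a new reading comes with each control period).
- optics.read_camera(name): name is "side" or "top" or "wrist"; returns (picture, depth): 400x640x3 uint8, red, green, blue; 400x640 float32, m along the optical axis (not along the pixel's ray), 0 where there is no reading.
- optics.camera_info(name): a dict with "camera_matrix" (3x3 intrinsics, pixels), "view" (4x4, takes a point from world to camera coordinates). Camera axes: x right, y down, z forward; pixel columns grow to the right and rows downward; lengths in m; the calibration is good to about 2 mm. A picture is of the moment at which its call begins: read the wrist's pose just before it. camera_info takes no time and is no camera call; for the wrist camera it gives the pose at the moment of the call.
- close_job(): hands the job in; it is judged then, once.
Trained networks look in the newest picture that a camera, given by its name, has taken for a name from the list of things; names that differ only in an ending like _2 or _b are one class to them, and where a whole thing is asked for, a point or a joint stands for the part that bears it (a point fixed in the world has none). Each returns a list of dicts, best first, with "p" (0 to 1); they miss things now and then, are a little off and sometimes report something else, mostly with a low value. They report only what shows in the picture. A call takes as long as a camera call. They do not tell look-alikes from the thing itself.
- models.look_for(camera, name): "centre" ([x, y, z] in m, in world coordinates, good to about 4 mm: the middle of the surface that is visible of it).
- models.masks_of(camera, name): "region" (400x640 bool, what is visible of it).
The state is a dict: "t": time; "q": joint angles; "dq": joint speeds; "joint_torque": joint torques, N m; "tool_pos": TCP position; "orientation": TCP orientation; "force": force on the tool from outside, world axes, zero at the start; "wrist_torque": the same for the moment, N m; "opening": finger opening in m; "gripper_force": force on a finger pad.
Only numpy, scipy, OpenCV 4.12 (cv2) and the standard library are available. Lean on these libraries where they do the work, as an engineer would, in place of code of your own. Each camera call takes 0.05 s, during which the arm holds its last target. There are 200 camera calls.

## Task

Three freshly coated circuit boards lie on the loading plate of the low curing lamp. Take the straightedge by its handle and push all three boards in together as one row, gently, until every board lies flat and square against the stop at the back under the lamp; only the straightedge may touch the boards. Then draw the straightedge back out, well clear of the lamp's housing, and leave it standing on its foot in front of it, without knocking the lamp or disturbing the other things on the bench.

Things in the scene. Friction and masses are not known exactly. Their poses are not given: they have to be found in the camera images.
- curing_lamp: fixed bench curing lamp: grey housing on side cheeks over the rear half of a bare aluminium loading plate, 300 x 268 x 5 mm. Origin: on the worktop under the plate's middle; x = push direction, from the open loading side (plate edge at x = -150 mm) to the rear stop; y along the stop; z up. The stop's face is at x = +130, the housing at x = +8 to +150 mm over the full width
- stop (a point): middle of the rear stop's face, at its foot, on the plate (5 mm above the worktop); same axes as curing_lamp. Stop 14 mm high; two side rails, 12 mm high, run towards it: 224 mm apart over the last 85 mm, flaring out to 253 mm apart 135 mm before the stop
- housing_edge (a point): middle of the housing's lower front edge: lower rim of its thin amber shield, 98 mm above the worktop, curing_lamp x = +5 mm (flat underside behind it: 110 mm; housing's top 162 mm, fan and carrying handle up to 195 mm). A gripper must lean back, away from this edge, to bring the straightedge in far enough
- straightedge: loose aluminium angle, 200 mm long (y), 0.2 to 0.33 kg, standing on its 50 mm wide, 4 mm thick foot. Origin: centre of the foot's underside, z up. Push face: 32 mm high, along y at x = +25 mm, facing +x. Handle: upright black plastic fin, 14 mm thick (y), x = -21 to +17 mm, top 66 mm above the underside, its lowest 8 mm on a 30 mm wide base
- board_a: black circuit board, 72 (x) by 108 mm (y), 5 mm thick (parts up to 7 mm), about 60 g; origin: centre of its underside. It lies with its long side roughly along the push direction. One of three alike. When home, its origin is 54 mm before the stop (curing_lamp x = +76 mm) and the push face behind it at curing_lamp x = +22 mm
- board_b: the second board, like board_a; the middle one of the row
- board_c: the third board, like board_a
- reel_large: bystander: solder reel, 74 mm across, 66 mm high; origin under its centre
- reel_small: bystander: solder reel, 70 mm across, 70 mm high; origin under its centre
- braid: bystander: flat reel of desoldering braid, 67 x 84 x 14 mm; origin under its centre
- tweezers: bystander: black tweezers, 143 mm long; origin under the centre
- syringe: bystander: flux syringe, 123 mm long; origin under the centre
- vice: bystander: small board vice, 88 x 194 x 38 mm; origin under the centre
Mind the look-alikes: they are no part of the job. There is more than one size of the straightedge; the job needs the larger.

How it is judged:
By the outcome, as a careful person would: the job done as asked, in the order asked, and still so for the second after the job is handed in, with the robot touching nothing.
It also fails if it takes over 42 s, if anything falls off the work surface, if the arm or the gripper's body presses on something with over 40 N, if the wrist force passes 120 N, or if a joint passes its speed limit or range.

## Working session

There is one attempt and no reset: what is moved stays moved. The work goes in short steps, Python scripts to look and compute and a shell command to move; the robot and the scene stay as the last step left them, time stands still between calls to the robot, and variables do not carry over. Pictures are saved under pics/ and viewed, at most 11 in all, crops included, and the job is handed in when it is done.

```bash
ls; mkdir -p pics; cat > h.py <<'E'
import numpy as np, cv2
from plant import robot, optics, close_job, models
def snap(c,fn=None):
    p,d=optics.read_camera(c)
    if fn: cv2.imwrite('pics/'+fn,p[:,:,::-1])
    return p,d
def cloud(c,d):
    i=optics.camera_info(c);K=np.array(i['camera_matrix']);V=np.array(i['view'])
    v,u=np.mgrid[:400,:640]
    P=np.stack([(u-K[0,2])/K[0,0]*d,(v-K[1,2])/K[1,1]*d,d],-1)
    return (P-V[:3,3])@V[:3,:3]
E
python3 - <<'E'
from h import *
np.set_printoptions(precision=3,suppress=True)
for c in ('top','side'):
    p,d=snap(c,c+'0.png'); np.savez(c+'0.npz',p=p,w=cloud(c,d),d=d)
    for n in ('curing_lamp','straightedge','board_a','housing_edge','stop'):
        try: print(c,n,[(np.round(o['centre'],3).tolist(),round(o['p'],2)) for o in models.look_for(c,n)])
        except Exception as e: print(c,n,e)
print(robot.read_state())
E
```

```text
pics
top curing_lamp [([0.488, -0.049, 0.165], 0.55)]
top straightedge [([0.492, 0.678, 0.003], 0.94), ([0.448, 0.212, 0.005], 0.89)]
top board_a [([0.42, 0.075, 0.01], 0.88), ([0.581, 0.084, 0.007], 0.74), ([0.506, 0.078, 0.009], 0.62)]
top housing_edge [([0.49, -0.055, 0.163], 0.91)]
top stop [([0.488, -0.045, 0.163], 0.84)]
side curing_lamp [([0.436, -0.048, 0.103], 0.66), ([0.443, 0.456, 0.047], 0.16)]
side straightedge [([0.482, 0.688, 0.002], 0.96), ([0.424, 0.206, 0.007], 0.46), ([0.437, -0.051, 0.106], 0.26)]
side board_a [([0.355, 0.448, 0.032], 0.48), ([0.438, -0.05, 0.104], 0.3)]
side housing_edge [([0.438, -0.051, 0.102], 0.72)]
side stop [([0.436, -0.05, 0.107], 0.72)]
{'t': 0.6, 'q': array([ 1.14 ,  0.13 ,  1.488, -0.   ,  1.523, -0.085]), 'dq': array([ 0.001,  0.001, -0.   ,  0.002,  0.001,  0.002]), 'joint_torque': array([ -0.001, -55.94 , -49.18 ,   0.077,   0.023,   0.   ]), 'tool_pos': array([0.203, 0.564, 0.236]), 'orientation': array([ 0.541,  3.095, -0.   ]), 'force': array([ 0.337, -0.063, -0.22 ]), 'wrist_torque': array([-0.024,  0.006,  0.054]), 'gripper_force': 0.0, 'opening': 0.0930563642311019}
```

View pics/top0.png

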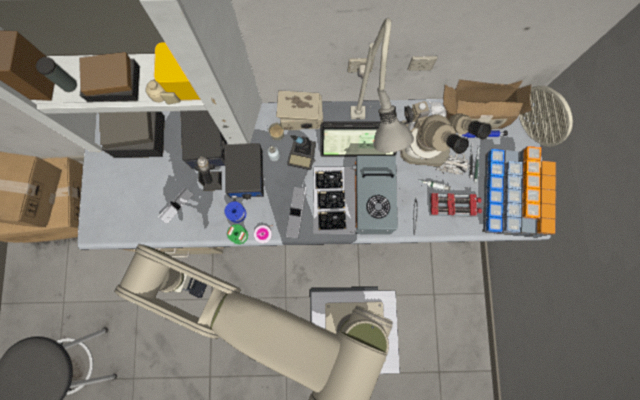

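View pics/side0.png

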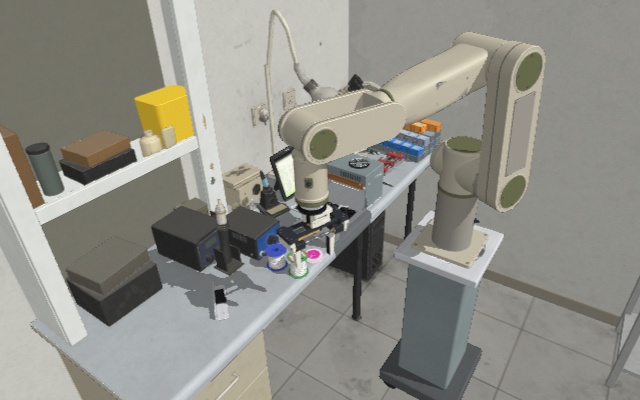

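The top view shows the lamp (355–398, 155–233) with the open plate to its left (313–356) holding three boards. A straightedge stands at (296,212) and a look-alike at (178,205). The push direction is about world −y.

```bash
python3 - <<'E'
from h import *
np.set_printoptions(precision=3,suppress=True)
p,d=snap('top');w=cloud('top',d)
for n in ('straightedge','board_a','curing_lamp'):
    for o in models.masks_of('top',n):
        P=w[o['region']&(d>0)]
        r=cv2.minAreaRect(P[:,:2].astype(np.float32)*1000)
        print(n,round(o['p'],2),len(P),np.round(r[0],1),np.round(r[1],1),round(r[2],1),np.percentile(P[:,2],[2,50,98]))
# height slices around lamp
for u0,v0,u1,v1 in [(280,140,410,250)]:
    img=cv2.resize(p[v0:v1,u0:u1],None,fx=6,fy=5.4,interpolation=cv2.INTER_CUBIC); cv2.imwrite('pics/topc.png',img[:,:,::-1])
H=w[...,2]; m=(H>.155)&(H<.17)&(w[...,1]<.1)&(w[...,1]>-.2)&(w[...,0]<.7)
print('housing top',cv2.minAreaRect(w[m][:,:2].astype(np.float32)*1000))
m=(H>.055)&(H<.08)&(w[...,1]<.3)&(w[...,1]>.15)&(w[...,0]<.56)&(w[...,0]>.3)
print('fin',cv2.minAreaRect(w[m][:,:2].astype(np.float32)*1000) if m.sum()>2 else m.sum())
E
```

```text
straightedge 0.85 495 [495.7 685.1] [ 53.9 157.9] 48.9 [-0.005  0.005  0.05 ]
straightedge 0.57 624 [456.5 211.6] [ 50.7 200.2] 80.1 [-0.003  0.006  0.066]
board_a 0.79 493 [582.3  82.2] [107.3  74.9] 88.0 [0.    0.009 0.018]
board_a 0.7 462 [421.8  76.3] [101.5  71.3] 89.2 [0.001 0.01  0.018]
board_a 0.56 485 [504.1  76.7] [ 73.1 111.5] 2.0 [0.001 0.01  0.019]
curing_lamp 0.8 4461 [516.4 -22.2] [330.9 300. ] 87.8 [-0.001  0.16   0.184]
housing top ((321.9527893066406, -57.6209716796875), (174.0369873046875, 631.6650390625), 82.89645385742188)
fin ((456.7347106933594, 214.4266357421875), (35.38294219970703, 13.555098533630371), 83.20030212402344)
```

View pics/topc.png

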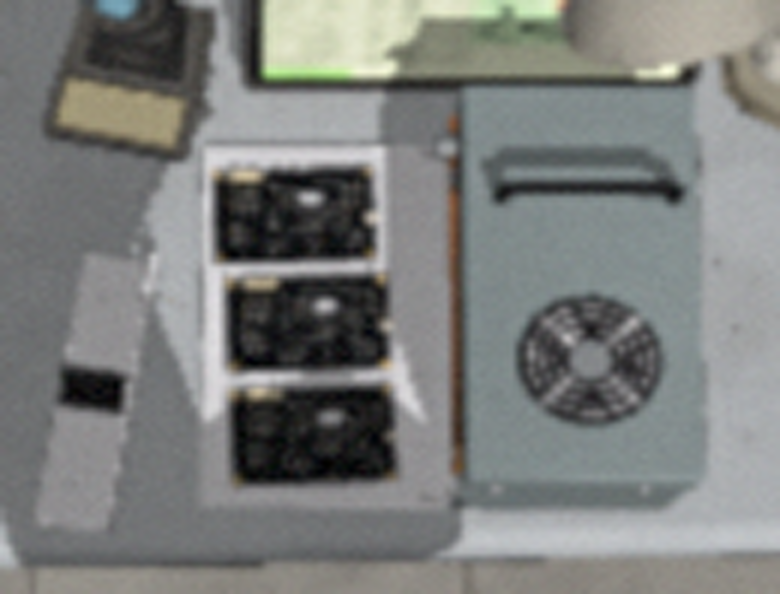

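```bash
python3 -m inch --help; python3 - <<'E'
from h import *
np.set_printoptions(precision=3,suppress=True)
from scipy.spatial.transform import Rotation as R
s=robot.read_state();print(s['t']);print(R.from_rotvec(s['orientation']).as_matrix())
i=optics.camera_info('wrist');V=np.array(i['view']);C=-V[:3,:3].T@V[:3,3];M=R.from_rotvec(s['orientation']).as_matrix()
print('cam in tool',M.T@(C-s['tool_pos']));print(M.T@V[:3,:3].T);print(i['camera_matrix'])
E
```

```text
0.8
[[-0.941  0.339  0.   ]
 [ 0.339  0.941  0.   ]
 [ 0.     0.    -1.   ]]
cam in tool [ 0.079 -0.    -0.149]
[[-0.001 -0.959 -0.284]
 [ 1.    -0.001  0.   ]
 [-0.    -0.284  0.959]]
[[317.445   0.    321.663]
 [  0.    317.445 197.636]
 [  0.      0.      1.   ]]invalid input: not JSON, or not a number
```

```bash
python3 -m inch '{"travel":[[0.166,-0.128,0],[0.166,-0.128,0],[0.166,-0.128,0],[0.166,-0.128,0],[0.166,-0.128,0],[0.166,-0.128,0]],"spin":[0,0,0,0,0,0]}'; python3 -m inch '{"travel":[[-0.09,-0.25,0],[-0.09,-0.25,0],[-0.09,-0.25,0],[-0.09,-0.25,0],[-0.09,-0.25,0],[-0.09,-0.25,0],[-0.09,-0.25,0],[-0.09,-0.25,0]],"spin":[0,0,0,0,0,0,0,0]}'; python3 -c "
from plant import robot;print(robot.read_state())"
```

```text
t: 1.3
tool_pos: [-0.002, 0.4986, 0.2359]
orientation: [-0.533, -3.093, 0.001]
force: [-0.1, -0.5, -0.2]
opening: 0.0926
gripper_force: 0.0
t: 1.97
tool_pos: [0.0044, 0.2616, 0.2373]
orientation: [0.541, 3.09, -0.046]
force: [-0.2, 0.7, 0.1]
opening: 0.0927
gripper_force: 0.0
{'t': 1.9667, 'q': array([ 1.36486191, -0.89172328,  2.26591   , -0.00559095,  1.79669663,
        0.13944841]), 'dq': array([ 0.00951589, -0.01293172, -0.04117596,  0.00694618, -0.05409455,
        0.01009189]), 'joint_torque': array([ -0.19781504,  -8.13898087, -47.50817657,  -0.06136514,
         1.12018827,  -0.15928917]), 'tool_pos': array([0.00435567, 0.26163465, 0.23731525]), 'orientation': array([ 0.54081494,  3.08978911, -0.04620188]), 'force': array([-0.21801456,  0.6916276 ,  0.11260991]), 'wrist_torque': array([ 0.02712953, -0.02845753,  0.01845924]), 'gripper_force': 0.0, 'opening': 0.0927057817206821}
```

```bash
cat > st.py <<'E'
from h import *
from scipy.spatial.transform import Rotation as R
np.set_printoptions(precision=4,suppress=True)
s=robot.read_state();print('t',s['t'],'q',s['q'],'tcp',s['tool_pos'],'f',s['force'],s['opening']);print(R.from_rotvec(s['orientation']).as_matrix())
E
python3 -m inch '{"travel":[[-0.03,-0.08,0],[-0.03,-0.08,0],[-0.03,-0.08,0],[-0.03,-0.08,0]],"spin":[0,0,0,0]}'; python3 st.py; python3 -m inch '{"travel":[[0.03,0.08,0],[0.03,0.08,0],[0.03,0.08,0]],"spin":[0,0,0]}'; python3 st.py
```

```text
t: 2.3
tool_pos: [0.0072, 0.2477, 0.248]
orientation: [0.539, 3.083, -0.1]
force: [0.8, 0.7, 0.8]
opening: 0.093
gripper_force: 0.0
t 2.3 q [ 1.3529 -0.8926  2.2482 -0.0136  1.8496  0.1247] tcp [0.0072 0.2477 0.248 ] f [0.7822 0.7495 0.7628] 0.09304618529970066
[[-0.9408  0.339  -0.001 ]
 [ 0.3384  0.9388 -0.0649]
 [-0.0211 -0.0614 -0.9979]]
t: 2.55
tool_pos: [0.0058, 0.3356, 0.2395]
orientation: [0.539, 3.083, -0.106]
force: [0.2, -1.1, 0.1]
opening: 0.0932
gripper_force: 0.0
t 2.55 q [ 1.4099 -0.5708  2.0839 -0.0089  1.6961  0.1843] tcp [0.0058 0.3356 0.2395] f [ 0.2275 -1.131   0.0545] 0.0931514227539571
[[-0.9408  0.3391 -0.0021]
 [ 0.3384  0.9385 -0.0681]
 [-0.0211 -0.0648 -0.9977]]
```

```bash
python3 -m inch '{"travel":[[-0.12,-0.33,0.02],[-0.12,-0.33,0.02],[-0.12,-0.33,0.02],[-0.12,-0.33,0.02],[-0.12,-0.33,0.02],[-0.12,-0.33,0.02],[-0.12,-0.33,0.02],[-0.12,-0.33,0.02],[-0.12,-0.33,0.02],[-0.12,-0.33,0.02]],"spin":[0,0,0,0,0,0,0,0,0,0]}'; python3 st.py
```

```text
t: 3.38
tool_pos: [0.017, 0.2299, 0.2676]
orientation: [0.537, 3.076, -0.166]
force: [-0.5, -0.7, -0.4]
opening: 0.0927
gripper_force: 0.0
t 3.3833 q [ 1.3106 -0.8921  2.2148 -0.0251  1.9236  0.0782] tcp [0.017  0.2299 0.2676] f [-0.5137 -0.6851 -0.4041] 0.09273234310975709
[[-0.9409  0.3388 -0.0041]
 [ 0.3372  0.9353 -0.1072]
 [-0.0324 -0.1022 -0.9942]]
```

```bash
python3 -m inch '{"travel":[[-0.04,-0.1,0.0],[-0.04,-0.1,0.0],[-0.04,-0.1,0]],"spin":[0,0,0]}'; python3 st.py;python3 -m inch '{"travel":[[-0.04,-0.1,0.1],[-0.04,-0.1,0.1],[-0.04,-0.1,0.1]],"spin":[0,0,0]}'; python3 st.py
```

```text
t: 3.63
tool_pos: [0.0278, 0.2119, 0.2888]
orientation: [0.537, 3.07, -0.227]
force: [0.2, -0.4, -0.8]
opening: 0.0931
gripper_force: 0.0
t 3.6333 q [ 1.2609 -0.8921  2.1795 -0.0398  1.9958  0.0225] tcp [0.0278 0.2119 0.2888] f [ 0.1909 -0.3884 -0.7506] 0.09308040841072403
[[-0.9408  0.3387 -0.0086]
 [ 0.3363  0.9304 -0.1457]
 [-0.0414 -0.14   -0.9893]]
t: 3.88
tool_pos: [0.0416, 0.203, 0.2374]
orientation: [0.537, 3.066, -0.286]
force: [0.4, -0.6, -0.9]
opening: 0.093
gripper_force: 0.0
t 3.8833 q [ 1.2082 -0.8917  2.2764 -0.0538  1.9335 -0.0307] tcp [0.0416 0.203  0.2374] f [ 0.3853 -0.6371 -0.8505] 0.09299328989200116
[[-0.9409  0.3383 -0.0154]
 [ 0.3353  0.9243 -0.1823]
 [-0.0474 -0.1767 -0.9831]]
```

```bash
python3 -m inch '{"travel":[[-0.02,-0.1,0.03],[-0.02,-0.1,0.03]],"spin":[0,0]}' >/dev/null; python3 st.py;python3 -m inch '{"travel":[[-0.02,-0.1,0.03],[-0.02,-0.1,0.03]],"spin":[0,0]}'>/dev/null; python3 st.py; python3 -m inch '{"travel":[[-0.02,-0.1,0.03],[-0.02,-0.1,0.03]],"spin":[0,0]}'>/dev/null; python3 st.py
```

```text
t 4.05 q [ 1.2003 -0.8918  2.287  -0.0636  1.9632 -0.0409] tcp [0.0411 0.1887 0.2346] f [-0.1808 -0.2477  0.8965] 0.09305815496986646
[[-0.9409  0.338  -0.0233]
 [ 0.3345  0.9159 -0.222 ]
 [-0.0537 -0.2167 -0.9748]]
t 4.2167 q [ 1.1899 -0.8922  2.2931 -0.0742  1.9914 -0.0557] tcp [0.0417 0.1761 0.2344] f [0.2159 0.9184 0.6914] 0.09330673632339415
[[-0.9413  0.3364 -0.0295]
 [ 0.3324  0.9078 -0.2558]
 [-0.0593 -0.2506 -0.9663]]
t 4.3833 q [ 1.1749 -0.8922  2.2978 -0.0866  2.0216 -0.0751] tcp [0.043  0.1629 0.2354] f [ 0.3405  0.5651 -0.5705] 0.09298044359558431
[[-0.9415  0.335  -0.037 ]
 [ 0.3309  0.8979 -0.2905]
 [-0.064  -0.2857 -0.9562]]
```

```bash
python3 -m inch '{"travel":[[0.02,0.07,-0.02],[0.02,0.07,-0.02],[0.02,0.07,-0.02],[0.02,0.07,-0.02],[0.02,0.07,-0.02],[0.02,0.07,-0.02],[0.02,0.07,-0.02],[0.02,0.07,-0.02],[0.02,0.07,-0.02],[0.02,0.07,-0.02]],"spin":[0.12,0.24,0.36,0.48,0.6,0.72,0.84,0.96,1.08,1.2]}' >/dev/null; python3 st.py
```

```text
t 5.2167 q [ 1.2453 -0.6065  2.144  -0.0607  1.8928  1.2169] tcp [0.0486 0.2391 0.2333] f [-0.1787 -0.1561 -0.3787] 0.09298187869477073
[[-0.0229  0.9991 -0.0366]
 [ 0.9575  0.0113 -0.2884]
 [-0.2877 -0.0416 -0.9568]]
```

```bash
python3 -m inch '{"travel":[[-0.19,0,0.05],[-0.19,0,0.05],[-0.19,0,0.05],[-0.19,0,0.05]],"spin":[0,0,0,0]}' >/dev/null; python3 st.py; python3 -m inch '{"travel":[[-0.1,0,0],[-0.1,0,0]],"spin":[0,0]}'>/dev/null; python3 st.py; python3 -m inch '{"travel":[[-0.1,0,0],[-0.1,0,0]],"spin":[0,0]}'>/dev/null; python3 st.py
```

```text
t 5.55 q [ 1.0615 -0.8925  2.2956 -0.1294  2.0498  0.9972] tcp [0.0682 0.1425 0.2408] f [ 0.1576  0.4466 -0.1414] 0.09286613416789816
[[-0.0309  0.9983 -0.0499]
 [ 0.9459  0.0131 -0.3243]
 [-0.3231 -0.0573 -0.9446]]
t 5.7167 q [ 0.9513 -0.8921  2.2503 -0.1773  2.107   0.8644] tcp [0.0905 0.1209 0.2694] f [0.6755 0.1971 0.7835] 0.09272780191955354
[[-0.0323  0.9975 -0.0628]
 [ 0.937   0.0084 -0.3492]
 [-0.3478 -0.0701 -0.9349]]
t 5.8833 q [ 0.8062 -0.8922  2.1982 -0.2416  2.1566  0.686 ] tcp [0.1166 0.0917 0.3015] f [0.4596 0.0106 0.1826] 0.09266246610844805
[[-0.0339  0.9963 -0.079 ]
 [ 0.9289  0.0023 -0.3703]
 [-0.3687 -0.0859 -0.9256]]
```

```bash
python3 -m inch '{"travel":[[0.199,-0.067,-0.04],[0.199,-0.067,-0.04],[0.199,-0.067,-0.04],[0.199,-0.067,-0.04],[0.199,-0.067,-0.04],[0.199,-0.067,-0.04]],"spin":[0,0,0,0,0,0]}' >/dev/null; python3 st.py; python3 -m inch '{"travel":[[-0.062,-0.313,0.086],[-0.062,-0.313,0.086],[-0.062,-0.313,0.086],[-0.062,-0.313,0.086],[-0.062,-0.313,0.086],[-0.062,-0.313,0.086],[-0.062,-0.313,0.086],[-0.062,-0.313,0.086],[-0.062,-0.313,0.086],[-0.062,-0.313,0.086]],"spin":[0,0,0,0,0,0,0,0,0,0]}' >/dev/null; python3 st.py
```

```text
t 6.3833 q [ 1.2847 -0.3301  1.9104 -0.0306  1.9521  1.2584] tcp [0.0442 0.2954 0.2673] f [0.0105 0.4189 0.5098] 0.09324814943656005
[[-0.0361  0.9961 -0.0803]
 [ 0.9276  0.0035 -0.3735]
 [-0.3717 -0.0879 -0.9242]]
t 7.2167 q [ 2.0768 -0.3874  2.0028  0.2562  1.8183  2.0795] tcp [-0.2712  0.2011  0.2399] f [ 1.0541  0.7813 -0.1118] 0.0926655852978463
[[-0.0383  0.9964 -0.076 ]
 [ 0.9291  0.0075 -0.3697]
 [-0.3678 -0.0848 -0.926 ]]
```

```bash
python3 -m inch '{"travel":[[0,0.25,0],[0,0.25,0],[0,0.25,0],[0,0.25,0],[0,0.25,0]],"spin":[0,0,0,0,0]}' >/dev/null; python3 st.py; python3 -m inch '{"travel":[[0,0.1,0],[0,0.1,0]],"spin":[0,0]}' >/dev/null; python3 st.py
```

```text
t 7.6333 q [ 1.5134 -0.6434  2.2063  0.0617  1.9603  1.5084] tcp [-0.0603  0.202   0.2223] f [0.8024 2.1745 0.6058] 0.09298826499165526
[[-0.0323  0.9964 -0.0783]
 [ 0.9296  0.0012 -0.3685]
 [-0.3671 -0.0847 -0.9263]]
t 7.8 q [ 1.2669 -0.6329  2.2124 -0.038   1.9463  1.2435] tcp [0.023  0.2018 0.2154] f [-0.0345  1.6456 -0.0926] 0.09280943420896962
[[-0.0312  0.9964 -0.0785]
 [ 0.9297  0.0001 -0.3682]
 [-0.3669 -0.0845 -0.9264]]
```

```bash
python3 -m inch '{"travel":[[0.02,-0.26,0],[0.02,-0.26,0],[0.02,-0.26,0],[0.02,-0.26,0],[0.02,-0.26,0],[0.02,-0.26,0],[-0.1,-0.29,0.067],[-0.1,-0.29,0.067],[-0.1,-0.29,0.067],[-0.1,-0.29,0.067]],"spin":[0,0,0,0,0,0,0,0,0,0]}' >/dev/null; python3 st.py; python3 -m inch '{"travel":[[0,0.15,0],[0,0.15,0],[0,0.15,0],[0,0.15,0]],"spin":[0,0,0,0]}' >/dev/null; python3 st.py
```

```text
t 8.6333 q [ 2.2555 -0.6842  2.2466  0.3089  1.82    2.2778] tcp [-0.2702  0.0821  0.2137] f [ 0.2615 -0.3453 -0.4786] 0.0929262421403395
[[-0.0328  0.9965 -0.0771]
 [ 0.9285  0.0018 -0.3713]
 [-0.3699 -0.0838 -0.9253]]
t 8.9667 q [ 1.7814 -0.8925  2.3875  0.1636  2.0274  1.8036] tcp [-0.1298  0.1101  0.1999] f [-0.2843  1.9451 -0.6087] 0.09298819886921333
[[-0.0351  0.9973 -0.0651]
 [ 0.9187  0.0065 -0.3949]
 [-0.3934 -0.0737 -0.9164]]
```

```bash
python3 -m inch '{"travel":[[-0.02,-0.17,0.02],[-0.02,-0.17,0.02],[-0.02,-0.17,0.02],[-0.02,-0.17,0.02],[-0.18,-0.17,0.07],[-0.18,-0.17,0.07],[-0.18,-0.17,0.07],[-0.18,-0.17,0.07]],"spin":[0,0,0,0,0,0,0,0]}' >/dev/null; python3 st.py; python3 -m inch '{"travel":[[0,0.2,0],[0,0.2,0],[0,0.2,0],[0,0.2,0]],"spin":[0,0,0,0]}' >/dev/null; python3 st.py
```

```text
t 9.6333 q [ 2.647  -0.8528  2.3459  0.4141  1.7761  2.6573] tcp [-0.2944 -0.0607  0.2147] f [0.2328 0.4626 0.8293] 0.09289016972814666
[[-0.0638  0.9956 -0.0693]
 [ 0.9115  0.0299 -0.4101]
 [-0.4062 -0.0894 -0.9094]]
t 9.9667 q [ 2.3939 -0.893   2.3992  0.3651  1.8979  2.418 ] tcp [-0.2451 -0.0088  0.1982] f [-0.8802  0.4469  0.5964] 0.09294561650602588
[[-0.0566  0.9977 -0.0367]
 [ 0.9035  0.0355 -0.4271]
 [-0.4248 -0.0573 -0.9035]]
```

```bash
python3 -m inch '{"travel":[[0.0,0.1,0],[0,0.1,0]],"spin":[0,0]}' >/dev/null; python3 st.py; python3 -m inch '{"travel":[[-0.02,0.1,0],[-0.02,0.1,0]],"spin":[0,0]}' >/dev/null; python3 st.py
```

```text
t 10.1333 q [ 2.2142 -0.893   2.4169  0.3063  1.9735  2.2299] tcp [-0.2061  0.0228  0.1915] f [-0.6978  0.5245 -0.3829] 0.0931318141161972
[[-0.057   0.9983 -0.0117]
 [ 0.8935  0.0458 -0.4467]
 [-0.4455 -0.0359 -0.8946]]
t 10.3 q [ 2.032  -0.893   2.423   0.2291  2.0479  2.0345] tcp [-0.1623  0.0481  0.1923] f [-0.2506  0.4835  0.9803] 0.09280388259313628
[[-0.0558  0.9984  0.0078]
 [ 0.8816  0.053  -0.469 ]
 [-0.4687 -0.0193 -0.8832]]
```

```bash
python3 -m inch '{"travel":[[0.21,0.144,-0.228],[0.21,0.144,-0.228],[0.21,0.144,-0.228],[0.21,0.144,-0.228],[0.21,0.144,-0.228],[0.21,0.144,-0.228],[0.21,0.144,-0.228],[0.21,0.144,-0.228],[0.21,0.144,-0.228]],"spin":[0,0,0,0,0,0,0,0,0]}' >/dev/null; python3 st.py; python3 - <<'E'
from h import *
np.set_printoptions(precision=4,suppress=True)
z=np.load('top0.npz');w=z['w']
H=w[...,2];X=w[...,0];Y=w[...,1]
m=(H>.15)&(H<.172)&(Y<.03)&(Y>-.16)&(X>.35)&(X<.65)
lab=cv2.morphologyEx(m.astype(np.uint8),cv2.MORPH_OPEN,np.ones((5,5)))
P=w[lab>0]; print('top z',np.median(P[:,2]),len(P))
vs,us=np.where(lab>0)
# edges: per-row left edge & right edge
L=[];Rr=[]
for v in np.unique(vs):
    u=us[vs==v]
    if len(u)>25: L.append(w[v,u.min()]);Rr.append(w[v,u.max()])
for E in (L,Rr):
    E=np.array(E)[4:-4]; c=np.polyfit(E[:,0],E[:,1],1);print('edge y=',c,np.degrees(np.arctan(c[0])),'x',E[:,0].min(),E[:,0].max(),np.std(E[:,1]-np.polyval(c,E[:,0])))
T=[];B=[]
for u in np.unique(us):
    v=vs[us==u]
    if len(v)>30:T.append(w[v.min(),u]);B.append(w[v.max(),u])
for E in (T,B):
    E=np.array(E)[4:-4]; c=np.polyfit(E[:,1],E[:,0],1);print('edge x=',c,np.degrees(np.arctan(c[0])),np.std(E[:,0]-np.polyval(c,E[:,1])))
E
```

```text
t 11.05 q [ 1.5352 -0.0929  1.6847 -0.0257  2.0347  1.4747] tcp [-0.0304  0.351   0.2936] f [-0.2195  1.2099  0.9807] 0.09289085423590401
[[-0.053   0.9986  0.0063]
 [ 0.883   0.0498 -0.4667]
 [-0.4663 -0.0191 -0.8844]]
top z 0.16261305386015462 2538
edge y= [-0.0369  0.0036] -2.11185355077309 x 0.3819921273722251 0.6154269033613926 0.0019794669489824053
edge y= [-0.0391 -0.1318] -2.2404386406867722 x 0.3789159132336613 0.6141540455753947 0.0045413403054655336
edge x= [0.0254 0.6318] 1.4553472823848124 0.0012073153997614156
edge x= [0.0122 0.368 ] 0.6996050091659137 0.0019034851869449046
```

```bash
python3 -m inch '{"travel":[[-0.077,0.226,0.092],[-0.077,0.226,0.092],[-0.077,0.226,0.092],[-0.077,0.226,0.092],[-0.077,0.226,0.092],[-0.077,0.226,0.092],[-0.077,0.226,0.092]],"spin":[0.097,0.097,0.097,0.097,0.097,0.097,0.097]}' >/dev/null; python3 st.py; python3 -m inch '{"travel":[[-0.15,-0.2,0],[-0.15,-0.2,0],[-0.15,-0.2,0],[-0.15,-0.2,0],[-0.15,-0.2,0]],"spin":[0,0,0,0,0]}'>/dev/null; python3 st.py
```

```text
t 11.6333 q [ 1.0115 -0.2414  1.9117 -0.2703  1.8816  1.0259] tcp [0.2008 0.2445 0.2421] f [ 0.4038 -0.0964  0.3622] 0.09282465417187102
[[ 0.0451  0.999   0.0057]
 [ 0.8818 -0.0372 -0.4701]
 [-0.4694  0.0262 -0.8826]]
t 12.05 q [ 1.3346 -0.7426  2.1561 -0.1429  2.1978  1.3185] tcp [0.0241 0.1413 0.2974] f [-1.1557 -0.0733  0.6952] 0.09327744880161033
[[ 0.0416  0.9991  0.0059]
 [ 0.883  -0.034  -0.4682]
 [-0.4676  0.0247 -0.8836]]
```

```bash
python3 -m inch '{"travel":[[-0.12,0.02,0],[-0.12,0.02,0],[-0.12,0.02,0]],"spin":[0,0,0]}'>/dev/null; python3 st.py;  python3 -m inch '{"travel":[[-0.05,-0.1,0],[-0.05,-0.1,0]],"spin":[0,0]}'>/dev/null; python3 st.py
```

```text
t 12.3 q [ 1.2016 -0.8928  2.1327 -0.2604  2.3722  1.0935] tcp [0.0448 0.0789 0.3579] f [0.3842 0.7839 0.3445] 0.09312804446442609
[[ 0.0363  0.9993  0.0007]
 [ 0.8686 -0.0312 -0.4945]
 [-0.4942  0.0186 -0.8692]]
t 12.4667 q [ 1.4606 -0.893   2.0964 -0.0801  2.4582  1.4659] tcp [-0.0249  0.0749  0.3787] f [-1.3723  1.9654 -0.5776] 0.09291996882595374
[[ 0.0528  0.9986 -0.0045]
 [ 0.8646 -0.048  -0.5001]
 [-0.4996  0.0225 -0.8659]]
```

```bash
python3 -m inch '{"travel":[[0.287,0.035,-0.107],[0.287,0.035,-0.107],[0.287,0.035,-0.107],[0.287,0.035,-0.107],[0.287,0.035,-0.107],[0.287,0.035,-0.107],[0.287,0.035,-0.107],[0.287,0.035,-0.107]],"spin":[-0.02,-0.02,-0.02,-0.02,-0.02,-0.02,-0.02,-0.02]}' >/dev/null; python3 -m inch '{"travel":[[0.036,0.4,0.024],[0.036,0.4,0.024],[0.036,0.4,0.024],[0.036,0.4,0.024],[0.036,0.4,0.024],[0.036,0.4,0.024],[0.036,0.4,0.024],[0.036,0.4,0.024],[0.036,0.4,0.024],[0.036,0.4,0.024]],"spin":[0,0,0,0,0,0,0,0,0,0]}'>/dev/null; python3 st.py; python3 - <<'E'
from h import *
p,d=snap('wrist','w1.png');np.savez('w1.npz',p=p,d=d,w=cloud('wrist',d))
E
```

```text
t 13.9667 q [ 0.8555  0.425   1.121  -0.3666  1.98    0.7966] tcp [0.4254 0.3871 0.2943] f [-0.4012 -0.0033  0.0019] 0.09286107244829298
[[ 0.0227  0.9997  0.0013]
 [ 0.8659 -0.019  -0.4999]
 [-0.4998  0.0125 -0.8661]]
```

View pics/w1.png

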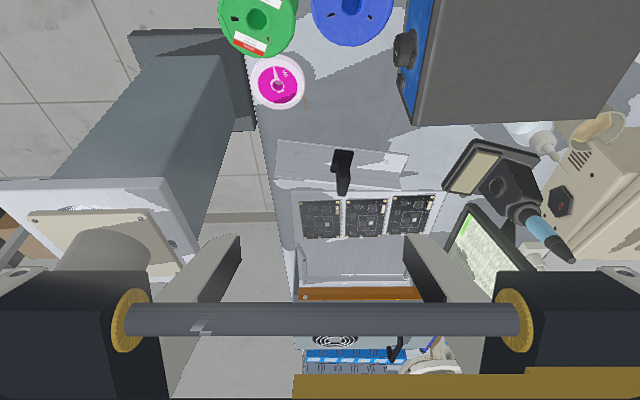

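The wrist view looks toward −y. It shows the fin at (343,170), the boards at (320–410, 215), the amber shield edge at row 293, and the reels and the box at the top.

```bash
cat > an.py <<'E'
from h import *
import sys
np.set_printoptions(precision=4,suppress=True)
def fin(w,d):
    m=(d>0)&(w[...,2]>.03)&(w[...,2]<.08)&(w[...,0]>.33)&(w[...,0]<.6)&(w[...,1]>.0)&(w[...,1]<.3)
    m=cv2.morphologyEx(m.astype(np.uint8),cv2.MORPH_OPEN,np.ones((2,2)))
    n,l,s,c=cv2.connectedComponentsWithStats(m)
    for i in range(1,n):
        if s[i,4]>60:
            P=w[l==i];r=cv2.minAreaRect(P[:,:2].astype(np.float32)*1000);print('tall',s[i],'c',r,'z',np.percentile(P[:,2],[5,95]))
def ortho(p,d,cam,x0,x1,y0,y1,z,fn,s=500):
    # image: rows = y descending down?, col = x ; s px/m
    i=optics.camera_info(cam);K=np.array(i['camera_matrix']);V=np.array(i['view'])
    Wd=int((x1-x0)*s);Hd=int((y1-y0)*s)
    X,Y=np.meshgrid(x0+np.arange(Wd)/s,y1-np.arange(Hd)/s)
    P=np.stack([X,Y,np.full_like(X,z)],-1)@V[:3,:3].T+V[:3,3]
    u=(P[...,0]/P[...,2]*K[0,0]+K[0,2]).astype(np.float32);v=(P[...,1]/P[...,2]*K[1,1]+K[1,2]).astype(np.float32)
    o=cv2.remap(p,u,v,cv2.INTER_CUBIC);cv2.imwrite('pics/'+fn,o[:,:,::-1]);return o
E
python3 - <<'E'
from an import *
z=np.load('w1.npz');p,d,w=z['p'],z['d'],z['w']
fin(w,d)
ortho(p,d,'wrist',.33,.67,-.03,.27,.005,'o1.png',2000//1)
o=cv2.imread('pics/o1.png');cv2.imwrite('pics/o1.png',cv2.resize(o,(680,600),interpolation=cv2.INTER_AREA))
models_=models
snap('wrist')
for n in ('board_a','straightedge'):
    for o in models.masks_of('wrist',n):
        P=w[o['region']&(d>0)];r=cv2.minAreaRect(P[:,:2].astype(np.float32)*1000);print(n,round(o['p'],2),np.round(r[0],1),np.round(r[1],1),round(r[2],1),np.percentile(P[:,2],[5,50,95]))
m=(w[...,2]>.09)&(w[...,2]<.105)&(w[...,1]<.06)&(w[...,0]>.35)&(w[...,0]<.65)&(d>0)
P=w[m];print('shield',len(P),np.polyfit(P[:,0],P[:,1],1),P[:,0].min(),P[:,0].max())
m=(w[...,2]<.03)&(w[...,1]<.3)&(w[...,1]>.02)&(w[...,0]>.36)&(w[...,0]<.63)&(d>0)
for a,b in ((.02,.03),(.13,.14),(.15,.16),(.25,.3)):
    k=m&(w[...,1]>a)&(w[...,1]<b);print(a,np.percentile(w[k][:,2],[10,50,90]))
E
```

```text
tall [319 163  33  35 438] c ((443.3218994140625, 328.91058349609375), (51.9222412109375, 400.4771423339844), 2.0815811157226562) z [0.0016 0.065 ]
board_a 0.97 [583.3  78.4] [ 74. 115.] 2.4 [0.0044 0.0077 0.0093]
board_a 0.85 [501.6  73.3] [ 71.6 109.4] 1.8 [0.0046 0.0076 0.0091]
board_a 0.83 [419.7  68.4] [ 72.6 117.8] 0.6 [0.0042 0.0075 0.0093]
straightedge 0.97 [451.  185.8] [104.5 200.5] 79.5 [0.0013 0.0034 0.0504]
shield 669 [ 0.207  -0.2878] 0.35563078287178507 0.6163562986128613
0.02 [0.0034 0.0074 0.0087]
0.13 [0.0006 0.0037 0.0064]
0.15 [-0.0022 -0.0013 -0.0002]
0.25 [-0.0024 -0.0015 -0.0005]
```

View pics/o1.png

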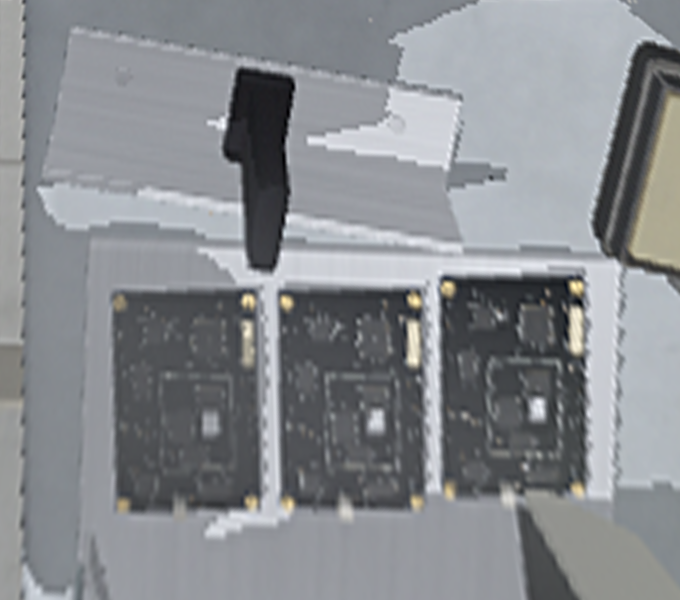

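```bash
python3 -m inch '{"travel":[[-0.15,-0.22,0.083],[-0.15,-0.22,0.083],[-0.15,-0.22,0.083],[-0.15,-0.22,0.083],[-0.15,-0.22,0.083],[-0.15,-0.22,0.083],[-0.15,-0.22,0.083]],"spin":[0,0,0,0,0,0,0]}' >/dev/null; python3 -m inch '{"travel":[[-0.2,-0.05,0.1],[-0.2,-0.05,0.1],[-0.2,-0.05,0.1],[-0.2,-0.05,0.1],[-0.2,-0.05,0.1]],"spin":[0,0,0,0,0]}'>/dev/null; python3 st.py
```

```text
t 15.1667 q [ 0.7348 -0.8939  2.2328 -0.4587  2.1413  0.5683] tcp [0.1582 0.0309 0.307 ] f [ 4.3739 -2.1161  5.9697] 0.0928729120333125
[[ 0.0148  0.9998 -0.0115]
 [ 0.8584 -0.0186 -0.5126]
 [-0.5127 -0.0022 -0.8585]]
```

```bash
python3 - <<'E'
from h import *
np.set_printoptions(linewidth=200)
z=np.load('w1.npz');d=z['d'];w=z['w'];t=np.load('top0.npz')['w']
W=np.concatenate([w[d>0],t.reshape(-1,3)])
print('cols x from .33, rows y from .22; max height mm')
for y in np.arange(.22,.50,.02):
    r=[]
    for x in np.arange(.33,.66,.03):
        k=(abs(W[:,0]-x-.015)<.015)&(abs(W[:,1]-y-.01)<.01)&(W[:,2]<.3)
        r.append(int(1000*np.percentile(W[k,2],97)) if k.sum() else -1)
    print(round(y,2),r)
E
```

```text
cols x from .33, rows y from .22; max height mm
0.22 [2, 9, 8, 11, 64, 4, 5, 5, 3, 4, 21, 23]
0.24 [2, 4, 4, 5, 3, 5, 4, 3, 2, 2, 16, 12]
0.26 [1, 4, 1, 4, 3, 3, 4, 3, 6, 5, 6, 61]
0.28 [1, 1, 3, 1, 5, 1, 3, 4, 6, 7, 8, 106]
0.3 [12, 13, 12, 4, 4, 1, 2, 9, 8, 5, 10, 88]
0.32 [15, 15, 13, 2, 2, 3, 100, 101, 101, 101, 100, 99]
0.34 [16, 14, 14, 4, 3, 1, 101, 102, 103, 101, 102, 103]
0.36 [12, 287, 12, 1, 292, 1, 101, 102, 102, 102, 102, 102]
0.38 [2, 298, 2, 2, 299, 298, 101, 102, 103, 102, 102, 102]
0.4 [70, 299, 69, 65, 65, 67, 101, 102, 102, 102, 102, 102]
0.42 [69, 69, 69, 65, 65, 65, 101, 102, 102, 101, 102, 102]
0.44 [71, 71, 70, 69, 68, 67, 102, 102, 103, 104, 103, 103]
0.46 [56, 77, 68, 69, 73, 71, 109, 110, 105, 107, 121, 154]
0.48 [6, 8, 8, 10, 65, 7, 7, 8, 4, 12, 143, 143]
0.5 [3, 6, 6, 7, 8, 7, 6, 61, 224, 254, 137, 142]
```

```bash
python3 -m inch '{"travel":[[0.27,0.298,-0.045],[0.27,0.298,-0.045],[0.27,0.298,-0.045],[0.27,0.298,-0.045],[0.27,0.298,-0.045],[0.27,0.298,-0.045],[0.27,0.298,-0.045],[0.27,0.298,-0.045],[0.27,0.298,-0.045],[0.27,0.298,-0.045]],"spin":[0.015,0.015,0.015,0.015,0.015,0.015,0.015,0.015,0.015,0.015]}' >/dev/null; cat >> st.py <<'E'
import sys
if len(sys.argv)>3:
    M=R.from_rotvec(s['orientation']).as_matrix();print('rows to target:',M.T@(np.array(sys.argv[1:4],float)-s['tool_pos']))
E
python3 st.py .459 .218 .042; python3 - <<'E'
from an import *
p,d=snap('wrist');w=cloud('wrist',d)
m=(d>0)&(w[...,2]>.045)&(w[...,2]<.08)&(w[...,0]>.4)&(w[...,0]<.52)&(w[...,1]>.17)&(w[...,1]<.26)
P=w[m];print(len(P),cv2.minAreaRect(P[:,:2].astype(np.float32)*1000),np.percentile(P[:,2],[5,95]))
E
```

```text
t 16.0 q [ 0.7079  0.3332  1.3923 -0.3997  1.77    0.7339] tcp [0.4644 0.2839 0.2102] f [ 0.3566 -0.6475 -0.1989] 0.09298368084686245
[[ 0.0335  0.9994 -0.0062]
 [ 0.8611 -0.032  -0.5074]
 [-0.5073  0.0116 -0.8617]]
rows to target: [ 0.0284 -0.0052  0.1784]
529 ((457.5290832519531, 215.8928680419922), (38.616695404052734, 13.977684020996094), 79.93341827392578) [0.0479 0.0622]
```

```bash
python3 -m inch '{"travel":[[0.028,-0.006,0.03],[0.028,-0.006,0.07],[0.028,-0.006,0.11],[0.028,-0.006,0.14],[0.028,-0.006,0.16],[0.028,-0.006,0.175],[0.028,-0.006,0.175]],"spin":[0,0,0,0,0,0,0]}'; python3 -m inch '{"travel":[[0,0,0],[0,0,0],[0,0,0],[0,0,0],[0,0,0],[0,0,0]],"spin":[0,0,0,0,0,0]}' 1 20; python3 st.py; python3 - <<'E'
from an import *
p,d=snap('wrist','w2.png')
E
```

```text
t: 16.63
tool_pos: [0.4548, 0.2155, 0.0438]
orientation: [1.954, 1.886, -0.528]
force: [-0.7, -0.9, 0.3]
opening: 0.0929
gripper_force: 0.0
t: 17.13
tool_pos: [0.4578, 0.2182, 0.0463]
orientation: [1.955, 1.885, -0.52]
force: [-0.1, 0.5, -0.6]
opening: 0.0577
gripper_force: 0.0
t 17.1333 q [ 0.6331  0.3904  1.6437 -0.4203  1.4579  0.7922] tcp [0.4578 0.2182 0.0463] f [-0.0753  0.5212 -0.5936] 0.057681037174275876
[[ 0.0346  0.9994 -0.0057]
 [ 0.8613 -0.0327 -0.5071]
 [-0.507   0.0126 -0.8619]]
```

View pics/w2.png

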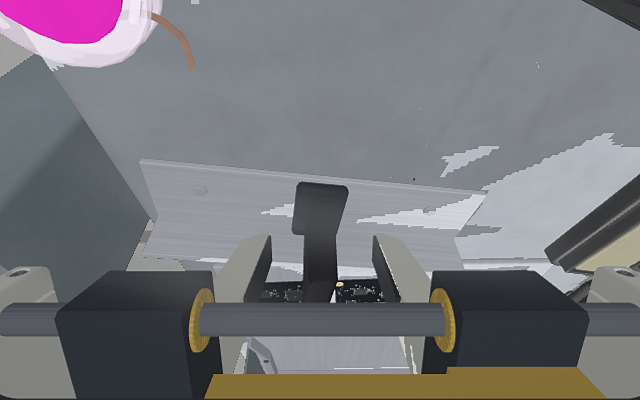

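The fin (300–345, 185–290) lies between the closing fingers, so I keep closing.

```bash
python3 -m inch '{"travel":[[0,0,0],[0,0,0],[0,0,0],[0,0,0],[0,0,0],[0,0,0],[0,0,0],[0,0,0],[0,0,0],[0,0,0]],"spin":[0,0,0,0,0,0,0,0,0,0]}' 1 25; python3 st.py; python3 - <<'E'
from an import *
p,d=snap('wrist')
o=ortho(p,d,'wrist',.33,.63,.13,.28,.004,'o2.png',2400)
E
```

```text
t: 18.02
tool_pos: [0.4573, 0.2177, 0.0458]
orientation: [1.955, 1.885, -0.522]
force: [-2.1, -0.5, 2.3]
opening: 0.0141
gripper_force: 25.0
t 18.0167 q [ 0.6328  0.391   1.6445 -0.4203  1.458   0.7922] tcp [0.4573 0.2177 0.0458] f [-2.0982 -0.4715  2.2863] 0.01408192280540118
[[ 0.0343  0.9994 -0.0069]
 [ 0.8608 -0.033  -0.5078]
 [-0.5077  0.0115 -0.8614]]
```

View pics/o2.png

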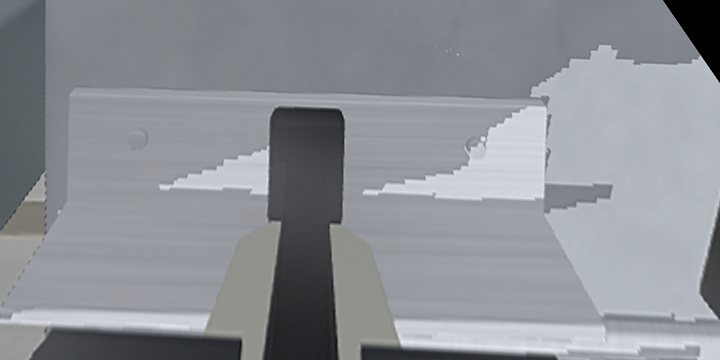

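```bash
python3 -m inch '{"travel":[[-0.003,0,-0.005],[-0.0056,0,-0.0095],[-0.012,0.012,-0.004],[-0.02,0.024,0.0],[-0.029,0.034,0.005],[-0.038,0.043,0.01],[-0.0465,0.0507,0.0153],[-0.0465,0.0507,0.0153],[-0.0465,0.0507,0.0153]],"spin":[0,0,0,0,0,0,0,0,0]}'; python3 st.py; python3 - <<'E'
from an import *
p,d=snap('wrist')
o=ortho(p,d,'wrist',.37,.67,.02,.22,.010,'o3.png',2400)
E
```

```text
t: 18.82
tool_pos: [0.5066, 0.1671, 0.0565]
orientation: [1.957, 1.884, -0.522]
force: [-0.6, 0.7, -2.6]
opening: 0.0137
gripper_force: 25.0
t 18.8167 q [ 0.5191  0.3945  1.617  -0.4564  1.437   0.6903] tcp [0.5066 0.1671 0.0565] f [-0.5539  0.7367 -2.5797] 0.013722409867990287
[[ 0.036   0.9993 -0.0081]
 [ 0.8608 -0.0352 -0.5077]
 [-0.5076  0.0114 -0.8615]]
```

View pics/o3.png

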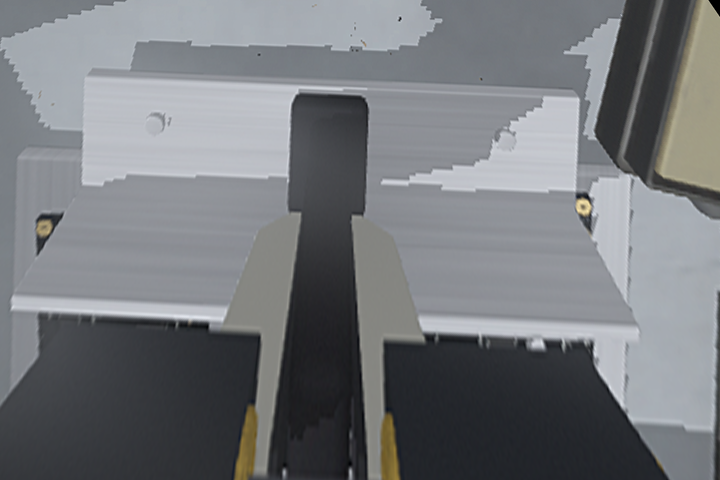

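```bash
python3 -m inch '{"travel":[[0.0034,0,-0.002],[0.0034,0,-0.002],[0.0052,0,0.001],[0.006,0,0.0023],[0.006,0,0.0023]],"spin":[0,0,0,0,0]}'; python3 st.py; python3 -m inch '{"travel":[[0.0005,0,0.0009],[0.0005,0,0.0009]],"spin":[0,0]}';
```

```text
t: 19.28
tool_pos: [0.5063, 0.1728, 0.0512]
orientation: [1.954, 1.886, -0.521]
force: [-0.6, 1.9, -3.7]
opening: 0.014
gripper_force: 25.0
t 19.2833 q [ 0.5276  0.4078  1.6107 -0.4548  1.4327  0.698 ] tcp [0.5063 0.1728 0.0512] f [-0.5979  1.8572 -3.6551] 0.014023160907266437
[[ 0.0336  0.9994 -0.0065]
 [ 0.8611 -0.0323 -0.5073]
 [-0.5073  0.0114 -0.8617]]
t: 19.45
tool_pos: [0.5066, 0.1729, 0.0507]
orientation: [1.955, 1.886, -0.52]
force: [-0.7, 3.7, -1.1]
opening: 0.0134
gripper_force: 25.0
```

```bash
python3 -m inch '{"travel":[[-0.0034,0,0.002],[-0.0069,0,0.0041],[-0.0103,0,0.0061],[-0.0138,0,0.0081],[-0.0172,0,0.0101],[-0.0207,0,0.0122],[-0.0241,0,0.0142],[-0.0276,0,0.0162],[-0.031,0,0.0183],[-0.0345,0,0.0203]],"spin":[0,0,0,0,0,0,0,0,0,0]}'; python3 st.py; python3 - <<'E'
from an import *
p,d=snap('wrist')
o=ortho(p,d,'wrist',.37,.67,-.03,.17,.010,'o4.png',2400)
E
```

```text
t: 20.28
tool_pos: [0.5069, 0.1333, 0.0526]
orientation: [1.955, 1.885, -0.515]
force: [0.8, 5.5, 5.8]
opening: 0.014
gripper_force: 25.0
t 20.2833 q [ 0.4703  0.3525  1.6785 -0.4741  1.3947  0.6593] tcp [0.5069 0.1333 0.0526] f [0.84   5.5105 5.8171] 0.014035144563719586
[[ 0.0358  0.9994 -0.0032]
 [ 0.862  -0.0325 -0.5059]
 [-0.5056  0.0153 -0.8626]]
```

View pics/o4.png

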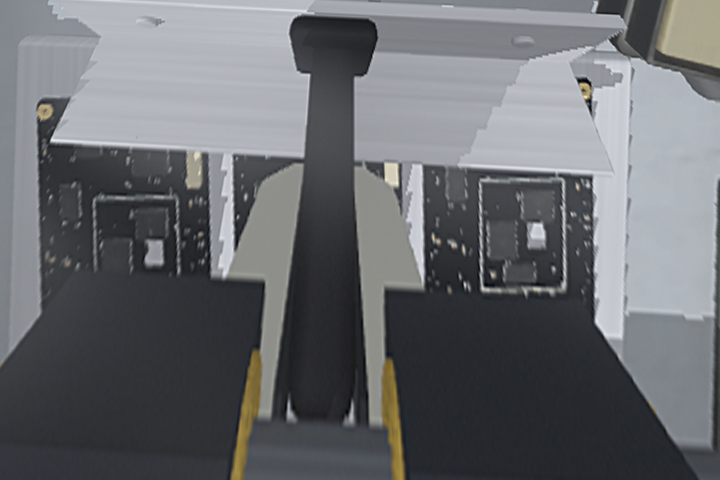

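```bash
python3 - <<'E'
from an import *
p,d=snap('wrist');w=cloud('wrist',d)
for x in (.425,.46,.55,.59):
    k=(d>0)&(abs(w[...,0]-x)<.004)&(w[...,1]>.03)&(w[...,1]<.24)&(w[...,2]<.08)
    P=w[k];P=P[np.argsort(-P[:,1])]
    print(x,[(int(a[1]*1000),int(round(a[2]*1000))) for a in P[::max(1,len(P)//40)]])
k=(d>0)&(abs(w[...,0]-.507)<.004)&(w[...,1]>.03)&(w[...,1]<.24)&(w[...,2]<.12)
P=w[k];P=P[np.argsort(-P[:,1])];print('fin',[(int(a[1]*1000),int(round(a[2]*1000))) for a in P[::max(1,len(P)//40)]])
E
```

```text
0.425 [(239, -1), (238, -1), (236, 0), (234, -2), (232, 1), (230, 0), (228, 0), (226, -1), (223, -1), (221, -1), (219, -1), (216, 0), (214, 0), (211, -1), (208, 0), (205, 0), (202, 0), (199, -1), (195, -1), (191, 0), (189, 29), (188, 32), (186, -1), (183, 0), (180, 0), (177, 0), (174, 23), (171, -1), (167, 18), (156, 10), (149, 8), (146, 13), (144, 17), (141, 20), (139, 23), (136, 26), (106, 8), (93, 9), (82, 9), (69, 9), (56, 8)]
0.46 [(239, 0), (238, -1), (236, 0), (234, -1), (232, -2), (230, -1), (228, -1), (226, -1), (223, -1), (221, 0), (219, -1), (216, -1), (213, -1), (211, -1), (208, 0), (205, -1), (202, 0), (198, -1), (195, 0), (191, -1), (188, 29), (187, 32), (185, 31), (183, 30), (180, -1), (177, 26), (174, 24), (170, -2), (166, 0), (158, 13), (148, 10), (145, 11), (143, 16), (140, 21), (138, 22), (135, 27), (99, 5), (88, 5), (75, 4), (62, 5), (47, 4)]
0.55 [(237, 1), (235, -1), (233, -1), (231, 0), (229, -1), (227, 0), (225, -1), (222, 0), (220, -1), (218, 1), (215, 0), (212, 0), (210, 0), (207, 0), (204, -1), (201, 0), (198, 0), (194, 0), (191, 0), (187, -1), (184, 31), (
[... 390 characters left out ...]
, (190, -1), (186, -1), (183, 33), (182, 34), (180, 33), (178, -1), (175, 0), (172, 28), (168, 26), (165, -1), (162, -1), (157, 18), (144, 10), (141, 12), (139, 16), (136, 21), (134, 24), (131, 29), (129, 31), (90, 8), (80, 10), (62, 7), (48, 8)]
fin [(238, 1), (235, 0), (232, 0), (229, -1), (226, 0), (223, 1), (219, 1), (215, -1), (211, 0), (207, -1), (202, -1), (201, 110), (200, 110), (200, 107), (200, 112), (199, 106), (199, 112), (198, 112), (196, 112), (192, -1), (186, 31), (184, 33), (182, 1), (181, 35), (178, 38), (175, -1), (174, 39), (172, 43), (170, 0), (168, 0), (167, 52), (165, 53), (163, 56), (161, -1), (159, 63), (157, 66), (155, 69), (152, 70), (150, 75), (148, 79), (145, 79)]
```

The straightedge has pitched about 35°. The depth points put the foot's rear at z 32 mm and its front corner caught on the plate's edge at y≈0.147. The boards haven't moved. I'll pull back, press it level on the worktop, and retry with the face properly over the plate.

```bash
python3 -m inch '{"travel":[[0.01,0,-0.006],[0.02,-0.001,-0.012],[0.03,-0.001,-0.018],[0.039,-0.0015,-0.0228],[0.04,-0.0015,-0.021],[0.041,-0.0015,-0.0193],[0.042,-0.0015,-0.0175],[0.0427,-0.0015,-0.0165]],"spin":[0,0,0,0,0,0,0,0]}' 1 10; python3 st.py; cat > prof.py <<'E'
from an import *
p,d=snap('wrist');w=cloud('wrist',d);s=robot.read_state();y0=s['tool_pos'][1];X=s['tool_pos'][0]
for x in (X-.07,X-.04,X+.04,X+.07):
    k=(d>0)&(abs(w[...,0]-x)<.01)&(w[...,1]>y0-.1)&(w[...,1]<y0+.06)&(w[...,2]<.09)
    P=w[k];P=P[np.argsort(-P[:,1])]
    print(round(x,3),[(int(a[1]*1000),int(round(a[2]*1000))) for a in P[::max(1,len(P)//22)]])
E
python3 prof.py
```

```text
t: 21.05
tool_pos: [0.5055, 0.178, 0.0459]
orientation: [1.953, 1.883, -0.523]
force: [-11.5, -1.9, 30.1]
opening: 0.014
gripper_force: 20.1
t 21.05 q [ 0.5368  0.4229  1.6032 -0.4547  1.4312  0.7105] tcp [0.5055 0.178  0.0459] f [-11.4662  -1.9368  30.0763] 0.014036177670722409
[[ 0.0349  0.9994 -0.0064]
 [ 0.8596 -0.0332 -0.5099]
 [-0.5098  0.0123 -0.8602]]
0.435 [(237, 0), (234, 1), (231, 28), (229, 29), (228, 30), (226, -1), (223, 0), (220, 25), (217, 0), (214, 0), (211, -1), (207, 0), (191, 6), (188, 8), (186, 13), (184, 15), (181, 20), (179, 23), (177, 28), (139, 4), (128, 8), (122, 9), (109, 8)]
0.465 [(237, -2), (234, -1), (231, 0), (229, 28), (228, 0), (226, 29), (223, -1), (221, 0), (218, 24), (214, 0), (211, 0), (208, -1), (199, 11), (189, 8), (187, 10), (185, 13), (183, 17), (180, 19), (178, 23), (176, 27), (137, 4), (126, 4), (103, 5)]
0.545 [(237, -1), (234, 0), (230, -1), (228, 27), (227, 30), (225, 0), (222, 28), (219, 0), (216, -1), (213, 0), (209, 0), (206, 17), (195, 9), (187, 9), (185, 11), (182, 16), (180, 19), (178, 23), (175, 27), (140, 5), (131, 5), (119, 5), (98, 4)]
0.575 [(237, 0), (234, 1), (230, -1), (227, 0), (226, -1), (225, 30), (222, -1), (219, 26), (215, 24), (213, 23), (209, 22), (205, -1), (191, 7), (186, 8), (184, 11), (181, 15), (179, 19), (176, 24), (174, 25), (135, 9), (128, 8), (116, 8), (101, 8)]
```

```bash
python3 -m inch '{"travel":[[0,0,0],[0,0,0],[0,0,0],[0,0,0]],"spin":[0,0,0,0]}' 1 3; python3 prof.py
```

```text
t: 21.43
tool_pos: [0.5054, 0.1776, 0.0444]
orientation: [1.954, 1.884, -0.523]
force: [-3.9, -3.3, 10.9]
opening: 0.0142
gripper_force: 6.5
0.435 [(237, -1), (234, 1), (231, 0), (228, -1), (227, 0), (225, 33), (223, 0), (219, 0), (216, 0), (213, -1), (209, 0), (205, 0), (197, 11), (189, 9), (186, 13), (183, 13), (181, 18), (178, 20), (176, 22), (173, 27), (130, 5), (124, 8), (112, 9)]
0.465 [(237, 0), (234, 0), (230, 0), (228, 32), (227, 32), (225, 32), (223, 0), (220, 0), (216, -1), (213, 23), (209, 0), (205, 0), (201, -1), (189, 8), (187, 12), (184, 12), (182, 16), (179, 19), (177, 23), (175, 24), (138, 4), (126, 4), (104, 5)]
0.545 [(237, 0), (234, -1), (230, 1), (227, -1), (225, 31), (224, 33), (222, 32), (218, 0), (215, 0), (211, 0), (207, -1), (203, 0), (199, -1), (187, 9), (185, 10), (182, 13), (179, 17), (177, 21), (174, 25), (172, 25), (132, 5), (121, 4), (104, 8)]
0.575 [(237, 1), (234, -1), (231, 0), (227, 1), (225, 30), (224, 34), (221, -1), (218, 29), (215, -1), (211, -1), (207, 0), (203, 0), (198, -1), (186, 8), (183, 11), (181, 15), (178, 17), (175, 21), (173, 25), (136, 5), (130, 8), (118, 10), (102, 8)]
```

```bash
python3 -m inch '{"travel":[[0,0,0],[0,0,0],[0,0,0],[0,0,0],[0,0,0]],"spin":[0,0,0,0,0]}' 0.6 3; python3 prof.py; python3 - <<'E'
from an import *
p,d=snap('wrist');w=cloud('wrist',d)
k=(d>0)&(abs(w[...,0]-.507)<.006)&(w[...,1]>.1)&(w[...,1]<.26)&(w[...,2]<.12)
P=w[k];P=P[np.argsort(-P[:,1])];print('fin',[(int(a[1]*1000),int(round(a[2]*1000))) for a in P[::max(1,len(P)//40)]])
E
```

```text
t: 21.9
tool_pos: [0.5054, 0.1776, 0.043]
orientation: [1.955, 1.886, -0.521]
force: [0.4, -0.7, 0.2]
opening: 0.0364
gripper_force: 0.2
0.435 [(237, 1), (235, 0), (231, -1), (228, 0), (226, -1), (224, 35), (222, 1), (219, 0), (215, -1), (211, 0), (207, -1), (202, 0), (196, -1), (189, 9), (186, 11), (183, 16), (180, 17), (178, 21), (175, 23), (172, 26), (132, 4), (125, 5), (114, 8)]
0.465 [(237, 0), (234, -1), (231, -1), (228, 0), (225, 0), (224, 34), (223, 35), (220, 33), (217, 30), (213, 0), (209, -1), (205, -1), (201, -1), (197, -1), (192, 8), (188, 7), (185, 11), (183, 14), (181, 14), (178, 18), (176, 22), (173, 24), (79, 9)]
0.545 [(237, 1), (234, -1), (231, 0), (227, -1), (224, -1), (223, -1), (222, 36), (219, 0), (216, 1), (212, 0), (207, 0), (203, 0), (199, -1), (195, 0), (191, 52), (186, 7), (184, 11), (182, 35), (179, 16), (177, 19), (174, 23), (171, 25), (125, 9)]
0.575 [(237, 87), (234, 0), (231, 0), (228, 0), (224, 34), (223, 34), (221, 35), (218, -1), (214, 0), (210, 0), (206, 22), (201, -1), (195, 0), (186, 9), (184, 9), (181, 13), (178, 16), (175, 20), (172, 23), (169, 25), (132, 8), (121, 9), (106, 9)]
fin [(259, 0), (256, 1), (252, 0), (248, 118), (247, 117), (246, 117), (246, 117), (245, 101), (245, 115), (245, 100), (245, 115), (245, 112), (244, 113), (244, 114), (244, 113), (244, 101), (243, 102), (243, 102), (242, 103), (238, -1), (233, 0), (228, 0), (224, 34), (222, 35), (220, 0), (218, -1), (216, 0), (213, 40), (211, 41), (209, 44), (207, 0), (205, 0), (204, 51), (202, 52), (200, -1), (198, 58), (196, 60), (194, 63), (192, -2), (189, 66), (184, 64)]
```

```bash
python3 - <<'E'
from an import *
p,d=snap('wrist');q,e=snap('side')
c=cv2.resize(q[150:300,250:450],(600,450),interpolation=cv2.INTER_CUBIC)
cv2.imwrite('pics/m5.png',np.vstack([p[60:400:1,:][:, :],])[:,:,::-1]) 
a=cv2.resize(p,(480,300));b=cv2.resize(q[150:320,260:440],(310,300),interpolation=cv2.INTER_CUBIC)
cv2.imwrite('pics/m5.png',np.hstack([a,b])[:,:,::-1])
E
```

```text
(no output)
```

View pics/m5.png

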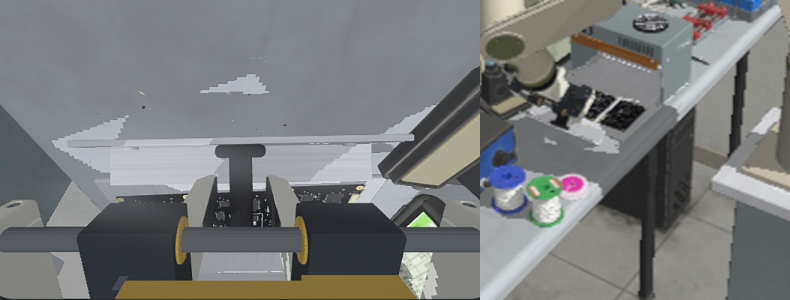

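The fingertips are resting on the top of the push wall and holding it tipped forward. I'll raise the hand so it can settle back onto its foot.

```bash
python3 -m inch '{"travel":[[-0.004,0,-0.007],[-0.008,0,-0.014],[-0.012,0,-0.021],[-0.016,0,-0.028],[-0.021,0,-0.036],[-0.0255,0,-0.043]],"spin":[0,0,0,0,0,0]}'; python3 prof.py; python3 - <<'E'
from an import *
p,d=snap('wrist');w=cloud('wrist',d)
k=(d>0)&(abs(w[...,0]-.507)<.006)&(w[...,1]>.1)&(w[...,1]<.26)&(w[...,2]<.12)
P=w[k];P=P[np.argsort(-P[:,1])];print('fin',[(int(a[1]*1000),int(round(a[2]*1000))) for a in P[::max(1,len(P)//40)]])
E
```

```text
t: 22.6
tool_pos: [0.5051, 0.1775, 0.0948]
orientation: [1.955, 1.885, -0.52]
force: [0.3, 0.0, 0.5]
opening: 0.0375
gripper_force: 0.0
0.436 [(237, 6), (234, 6), (229, 5), (226, 5), (221, 5), (216, 4), (211, 5), (206, 5), (201, 5), (196, 28), (195, 17), (195, 25), (195, 22), (194, 33), (160, 2), (151, 2), (145, 3), (137, 6), (127, 9), (118, 10), (107, 11), (93, 10), (79, 11)]
0.466 [(237, 5), (234, 4), (230, 5), (225, 5), (221, 5), (217, 5), (212, 4), (207, 5), (202, 4), (196, 5), (195, 13), (195, 9), (194, 31), (194, 10), (190, 33), (155, 2), (146, 1), (142, 6), (132, 5), (123, 6), (111, 6), (98, 6), (79, 10)]
0.546 [(237, 5), (234, 6), (230, 6), (226, 7), (221, 5), (217, 6), (212, 6), (207, 4), (201, 6), (196, 5), (193, 23), (193, 20), (193, 9), (192, 17), (189, 34), (154, 1), (145, 2), (140, 7), (132, 6), (121, 10), (109, 6), (96, 10), (81, 11)]
0.576 [(237, 5), (234, 6), (231, 5), (226, 6), (222, 8), (218, 6), (213, 5), (207, 5), (202, 6), (196, 4), (193, 18), (193, 29), (192, 18), (192, 27), (189, 33), (152, 1), (143, 6), (138, 7), (131, 10), (121, 10), (107, 10), (94, 10), (78, 10)]
fin [(259, -2), (257, -1), (255, -1), (252, 0), (250, -1), (247, -1), (244, 0), (241, -1), (238, 2), (237, 9), (237, 3), (235, 53), (235, 33), (234, 56), (234, 32), (234, 13), (234, 61), (234, 51), (234, 54), (234, 56), (234, 12), (233, 25), (233, 31), (233, 63), (232, 53), (231, 65), (228, 62), (226, 64), (223, 66), (221, 64), (218, 65), (215, 65), (212, 64), (209, 62), (206, 65), (202, 64), (136, 4), (128, 3), (122, 7), (113, 7), (103, 7)]
```

```bash
python3 -m inch '{"travel":[[0.017,0,-0.01],[0.034,0,-0.02],[0.04,0,-0.01],[0.049,0,0.005],[0.0545,0,0.0145],[0.0585,0,0.021],[0.0585,0,0.021]],"spin":[0,0,0,0,0,0,0]}'; python3 -m inch '{"travel":[[0,0,0],[0,0,0],[0,0,0],[0,0,0],[0,0,0],[0,0,0],[0,0,0],[0,0,0]],"spin":[0,0,0,0,0,0,0,0]}' 1 60; python3 st.py; python3 prof.py
```

```text
t: 23.28
tool_pos: [0.5051, 0.2156, 0.0429]
orientation: [1.954, 1.886, -0.527]
force: [-0.4, -0.9, -0.2]
opening: 0.0373
gripper_force: 0.0
t: 23.95
tool_pos: [0.5072, 0.2172, 0.0464]
orientation: [1.955, 1.885, -0.52]
force: [0.5, -0.5, 5.7]
opening: 0.0139
gripper_force: 60.0
t 23.95 q [ 0.5868  0.4774  1.5281 -0.4353  1.4669  0.7423] tcp [0.5072 0.2172 0.0464] f [ 0.5013 -0.459   5.6777] 0.013943603745782894
[[ 0.0348  0.9994 -0.0057]
 [ 0.8611 -0.0329 -0.5074]
 [-0.5073  0.0127 -0.8617]]
0.437 [(277, -1), (273, 1), (270, 0), (266, 0), (262, -2), (258, 0), (254, 0), (249, 0), (245, -1), (240, 3), (238, 3), (232, 4), (227, 4), (221, 3), (213, 4), (206, 3), (198, 3), (195, 7), (195, 28), (195, 27), (194, 4), (194, 15)]
0.467 [(277, -1), (274, 1), (270, -1), (266, 0), (263, 0), (259, 0), (254, -2), (250, -1), (245, 0), (240, -1), (238, 3), (233, 3), (227, 3), (221, 4), (214, 3), (207, 4), (199, 4), (195, 9), (194, 18), (194, 18), (194, 26), (193, 16), (140, 5)]
0.547 [(277, 1), (272, 0), (269, -1), (265, 0), (261, 0), (257, -1), (253, 0), (248, -1), (243, 0), (238, 3), (236, 3), (231, 4), (225, 4), (219, 4), (212, 4), (204, 4), (196, 4), (193, 4), (193, 7), (192, 14), (192, 11), (191, 7)]
0.577 [(277, 89), (265, 1), (261, -1), (258, -1), (254, 0), (250, -1), (245, 0), (241, 0), (237, 4), (235, 3), (230, 4), (224, 4), (219, 6), (212, 3), (205, 4), (198, 4), (192, 3), (192, 13), (192, 17), (191, 31), (191, 4), (190, 32), (133, 4)]
```

```bash
python3 -m inch '{"travel":[[-0.002,0,-0.0035],[-0.0037,0,-0.0062],[-0.0106,0,-0.0021],[-0.0175,0.0002,0.0019],[-0.0244,0.0003,0.006],[-0.0313,0.0004,0.01],[-0.0365,0.0005,0.0131],[-0.0408,0.0006,0.0156],[-0.0442,0.0006,0.0176],[-0.0468,0.0007,0.0192]],"spin":[0,0,0,0,0,0,0,0,0,0]}'; python3 st.py; python3 prof.py
```

```text
t: 24.83
tool_pos: [0.5056, 0.1664, 0.0527]
orientation: [1.955, 1.885, -0.521]
force: [0.0, -0.0, -2.6]
opening: 0.0137
gripper_force: 60.0
t 24.8333 q [ 0.5192  0.3961  1.6229 -0.4576  1.4291  0.6926] tcp [0.5056 0.1664 0.0527] f [ 0.0465 -0.001  -2.6235] 0.013681784902516089
[[ 0.0347  0.9994 -0.0067]
 [ 0.861  -0.0333 -0.5076]
 [-0.5075  0.0119 -0.8616]]
0.436 [(226, -1), (222, 0), (218, 0), (214, -1), (210, 0), (206, -1), (201, 0), (196, 0), (191, 0), (189, 9), (186, 0), (183, 10), (177, 9), (171, 9), (163, 9), (156, 9), (148, 9), (145, 16), (144, 19), (144, 31), (144, 21), (143, 32), (85, 9)]
0.466 [(226, -1), (222, -1), (218, 0), (214, 0), (210, -1), (206, -1), (201, -1), (196, 1), (191, 0), (188, 7), (186, 10), (183, 9), (178, 10), (171, 9), (164, 9), (157, 10), (149, 9), (144, 34), (144, 26), (143, 21), (143, 11), (142, 15)]
0.546 [(226, -2), (222, 0), (218, 0), (214, 0), (210, -1), (205, -1), (201, 0), (196, -1), (191, -1), (186, 0), (184, 11), (181, 0), (177, 10), (170, 10), (164, 10), (156, 11), (148, 11), (142, 24), (141, 27), (141, 28), (140, 34), (140, 35), (77, 5)]
0.576 [(226, 0), (222, 0), (218, 0), (214, 1), (210, -1), (205, 0), (200, -1), (195, -1), (190, 0), (185, 0), (183, 10), (180, 11), (176, 11), (170, 11), (162, 11), (155, 11), (146, 10), (141, 23), (140, 27), (140, 25), (140, 31), (139, 18), (78, 8)]
```

```bash
python3 -m inch '{"travel":[[-0.0034,0,0.002],[-0.0069,0.0001,0.0041],[-0.0103,0.0001,0.0061],[-0.0138,0.0002,0.0081],[-0.0172,0.0002,0.0101],[-0.0207,0.0003,0.0122],[-0.0241,0.0003,0.0142],[-0.0276,0.0004,0.0162],[-0.031,0.0004,0.0183],[-0.0345,0.0005,0.0203]],"spin":[0,0,0,0,0,0,0,0,0,0]}'; python3 prof.py; python3 - <<'E'
from an import *
for n in ('board_a',):
    for o in models.look_for('wrist',n): print(o)
E
```

```text
t: 25.72
tool_pos: [0.5048, 0.1265, 0.0527]
orientation: [1.955, 1.885, -0.521]
force: [0.2, 0.3, -2.9]
opening: 0.0138
gripper_force: 60.0
0.435 [(185, 0), (182, 0), (178, -1), (174, 1), (170, -1), (165, -1), (161, -1), (156, -1), (151, 0), (148, 10), (146, -1), (143, 10), (137, 10), (131, 12), (123, 9), (116, 10), (108, 9), (105, 19), (104, 38), (104, 23), (103, 32), (103, 24), (44, 8)]
0.465 [(185, 0), (182, 0), (178, 0), (174, -1), (170, 0), (166, 0), (161, 0), (156, 0), (151, 0), (148, -1), (146, -1), (143, 0), (138, 9), (131, 10), (124, 10), (117, 10), (109, 9), (104, 28), (103, 13), (103, 35), (103, 31), (102, 27), (39, 4)]
0.545 [(185, 1), (182, -1), (178, 1), (174, 0), (170, -1), (165, -1), (161, -1), (156, 0), (150, -1), (146, 10), (144, 10), (141, 10), (137, 10), (130, 10), (123, 11), (116, 11), (107, 10), (101, 27), (101, 32), (101, 31), (100, 18), (100, 15), (39, 8)]
0.575 [(185, 0), (182, -1), (178, 0), (174, 0), (169, 0), (165, -1), (160, 0), (155, -1), (149, -1), (145, 11), (143, 11), (140, 0), (136, 11), (130, 11), (122, 11), (115, 11), (106, 11), (100, 11), (100, 28), (100, 32), (99, 25), (99, 35), (37, 8)]
{'centre': [0.39, 0.0502, 0.006], 'p': 0.85}
{'centre': [0.5856, 0.0422, 0.01], 'p': 0.56}
```

```bash
cat > ends.py <<'E'
from an import *
p,d=snap('wrist')
o=ortho(p,d,'wrist',.36,.66,-.06,.20,.010,'tmp.png',1000).mean(2).astype(int)
y=robot.read_state()['tool_pos'][1]-.028
for x in (.388,.393,.398,.612,.616,.620):
    c=o[:,int((x-.36)*1000)]; r0=int((.20-y-.03)*1000)
    print(x,'y from',round(.2-r0/1000,3),'step -3mm:',c[r0:r0+75:3])
E
python3 ends.py
```

```text
0.388 y from 0.129 step -3mm: [138 138 138 138 137 137 137 137 115  74  93 132  43  50  44  49  55 142
 139 139 138 141 143 138 122]
0.393 y from 0.129 step -3mm: [138 137 137 137 136 136 136 136 128  45  46  45  46  44 121 139 143 141
 138 139 139 142 143 139 134]
0.398 y from 0.129 step -3mm: [137 137 136 137 136 136 135 136 137  50  50  30 146 137 139 137 143 141
 138 141 139 142 145 139 140]
0.612 y from 0.129 step -3mm: [195 194 194 195 194 188 141 141 134 194 144  24 175 186  51 150 139 145
 147 146 142 144 143 144 143]
0.616 y from 0.129 step -3mm: [191 190 190 190 190 195 138 139 195 190 195 165 142 158 203 147 138 156
 146 146 142 144 144 143 143]
0.62 y from 0.129 step -3mm: [190 190 190 189 188 201 135 136 183 187 185 185 185 185 184 183 182 182
 182 180 138 143 144 144 143]
```

```bash
python3 -m inch '{"travel":[[-0.0034,0,0.002],[-0.0069,0.0001,0.0041],[-0.0103,0.0001,0.0061],[-0.0138,0.0002,0.0081],[-0.0171,0.0002,0.0104],[-0.0204,0.0003,0.0127],[-0.0236,0.0003,0.015],[-0.0269,0.0004,0.0173],[-0.0303,0.0004,0.0194],[-0.0338,0.0005,0.0214]],"spin":[0,0,0,0,0,0,0,0,0,0]}'; python3 prof.py; python3 ends.py
```

```text
t: 26.7
tool_pos: [0.5045, 0.087, 0.0521]
orientation: [1.955, 1.885, -0.519]
force: [-0.0, 4.5, 2.3]
opening: 0.0139
gripper_force: 60.0
0.434 [(146, -1), (144, 5), (142, 6), (138, 5), (134, 5), (130, 5), (126, 5), (121, 4), (116, 5), (111, 5), (109, 9), (104, 8), (98, 8), (92, 9), (85, 8), (77, 9), (69, 8), (65, 13), (65, 37), (64, 14), (64, 15), (63, 27), (6, 8)]
0.464 [(146, 0), (144, 2), (142, 5), (138, 5), (134, 5), (130, 5), (126, 4), (121, 5), (117, 5), (111, 5), (108, 8), (105, 9), (99, 9), (92, 10), (85, 9), (78, 10), (70, 9), (64, 13), (64, 33), (64, 11), (63, 35), (63, 37), (0, 4)]
0.544 [(146, 0), (142, -1), (141, -1), (138, 6), (134, 5), (130, 5), (125, 4), (121, 4), (116, 4), (110, 5), (106, 8), (104, 11), (98, 11), (91, 10), (84, 10), (77, 10), (68, 10), (62, 24), (61, 20), (61, 16), (61, 33), (60, 38), (0, 8)]
0.574 [(146, -1), (142, 0), (140, 2), (138, 4), (134, 5), (130, 4), (125, 4), (120, 4), (115, 5), (110, 4), (105, 5), (103, 11), (97, 10), (91, 11), (83, 10), (76, 9), (67, 9), (61, 11), (60, 38), (60, 21), (60, 36), (59, 12), (0, 8)]
0.388 y from 0.089 step -3mm: [132 132 132 132 132 131 131 131 131 137  39 147 134  44  46  43  83 142
 139 136 136 137 143 139  60]
0.393 y from 0.089 step -3mm: [133 133 133 134 133 134 134 135 135 139  39  42  43  43 129 139 141 138
 138 137 136 137 142 136  69]
0.398 y from 0.089 step -3mm: [134 135 134 135 136 136 136 136 136 144  41  61 143 135 135 137 141 139
 138 136 137 138 141 135  83]
0.612 y from 0.089 step -3mm: [189 189 189 189 187 196 134 136 133 191 132  58 178 126 111 147 141 143
 145 143 140 143 139 143 141]
0.616 y from 0.089 step -3mm: [189 188 187 187 186 198 134 135 172 186 188 188 153 193 190 190 173 152
 145 143 139 142 140 143 140]
0.62 y from 0.089 step -3mm: [183 183 183 181 182 193 129 131 192 183 184 183 185 186 184 186 186 187
 187 192 136 142 140 142 140]
```

```bash
python3 -m inch '{"travel":[[-0.0034,0,0.002],[-0.0069,0.0001,0.0041],[-0.0103,0.0001,0.0061],[-0.0138,0.0002,0.0081],[-0.0172,0.0002,0.0101],[-0.0207,0.0003,0.0122],[-0.0241,0.0003,0.0142],[-0.0276,0.0004,0.0162],[-0.031,0.0004,0.0183],[-0.0345,0.0005,0.0203]],"spin":[0,0,0,0,0,0,0,0,0,0]}'; python3 -m inch '{"travel":[[-0.0034,0,0.002],[-0.0069,0.0001,0.0041],[-0.0103,0.0001,0.0061],[-0.0138,0.0002,0.0081],[-0.0172,0.0002,0.0101],[-0.0207,0.0003,0.0122],[-0.0241,0.0003,0.0142]],"spin":[0,0,0,0,0,0,0]}'; python3 st.py; python3 prof.py; python3 ends.py
```

```text
t: 27.63
tool_pos: [0.5036, 0.0473, 0.052]
orientation: [1.955, 1.885, -0.519]
force: [0.4, 4.9, 3.8]
opening: 0.0136
gripper_force: 60.0
t: 28.22
tool_pos: [0.5029, 0.0192, 0.052]
orientation: [1.955, 1.885, -0.52]
force: [0.4, 5.2, 3.2]
opening: 0.0137
gripper_force: 60.0
t 28.2167 q [ 0.2862  0.2255  1.8362 -0.5286  1.2923  0.5261] tcp [0.5029 0.0192 0.052 ] f [0.4125 5.2461 3.1763] 0.013686532252792748
[[ 0.0347  0.9994 -0.006 ]
 [ 0.8612 -0.0329 -0.5072]
 [-0.5071  0.0124 -0.8618]]
0.433 [(78, 6), (75, 4), (71, 5), (67, 5), (64, 5), (60, 5), (55, 4), (51, 5), (46, 4), (42, 4), (39, 9), (34, 8), (28, 9), (22, 9), (15, 10), (8, 9), (0, 8), (-2, 20), (-2, 36), (-2, 10), (-3, 37), (-3, 32), (-59, 8)]
0.463 [(78, 4), (75, 4), (71, 4), (67, 3), (64, 5), (60, 5), (55, 4), (51, 4), (46, 6), (41, 3), (40, 9), (34, 9), (29, 9), (22, 9), (16, 10), (8, 9), (1, 9), (-3, 15), (-3, 35), (-3, 36), (-4, 20), (-4, 14), (-61, 8)]
0.543 [(78, 5), (75, 4), (71, 4), (68, 4), (64, 4), (60, 4), (55, 6), (51, 4), (46, 4), (40, 5), (38, 8), (34, 10), (28, 10), (21, 11), (15, 10), (7, 10), (0, 10), (-5, 2
[... 375 characters left out ...]
45 140
 142 140 139 139 147 142 103]
0.393 y from 0.021 step -3mm: [142 143 143 143 144 144 144 143 102 122 129 110  44 148 138 142 144 141
 143 141 139 141 148 143  59]
0.398 y from 0.021 step -3mm: [141 142 142 143 143 143 142 143 102  48  49 143 144 139 138 142 145 142
 142 141 140 141 146 140  72]
0.612 y from 0.021 step -3mm: [140 141 140 140 140 141 140 140 141 141 140 142 143 142 143 142 144 142
 146 142 140 144 139 143 141]
0.616 y from 0.021 step -3mm: [139 140 140 140 141 140 140 139 139 139 138 138 140 141 115 110 111 111
 127 143 139 144 140 143 142]
0.62 y from 0.021 step -3mm: [142 142 142 142 142 142 142 142 145 139 111 109 112 112 112 110 110 112
 112 113 110 148 139 143 142]
```

```bash
python3 -m inch '{"travel":[[-0.0026,0,0.0015],[-0.0052,0.0001,0.003],[-0.0078,0.0001,0.0046],[-0.0103,0.0002,0.0061],[-0.0129,0.0002,0.0076],[-0.0147,0.0002,0.0086],[-0.0155,0.0002,0.0091],[-0.0164,0.0002,0.0096],[-0.0172,0.0003,0.0101]],"spin":[0,0,0,0,0,0,0,0,0]}'; python3 st.py; python3 prof.py | cut -c1-400
```

```text
t: 29.07
tool_pos: [0.5024, 0.0, 0.0519]
orientation: [1.956, 1.886, -0.519]
force: [-3.6, 13.4, 10.4]
opening: 0.0139
gripper_force: 60.0
t 29.0667 q [ 0.2514  0.2077  1.8569 -0.5365  1.2738  0.4999] tcp [0.5024 0.     0.0519] f [-3.5874 13.3949 10.3623] 0.013878948929710023
[[ 0.0348  0.9994 -0.0062]
 [ 0.8618 -0.0332 -0.5062]
 [-0.5061  0.0123 -0.8624]]
0.432 [(60, 4), (56, 5), (53, 5), (49, 5), (45, 5), (41, 5), (37, 5), (32, 5), (27, 4), (24, 6), (21, 10), (15, 8), (10, 9), (4, 10), (-2, 8), (-10, 9), (-18, 8), (-20, 24), (-20, 23), (-21, 34), (-21, 17), (-22, 21), (-77, 9)]
0.462 [(60, 4), (56, 5), (53, 5), (49, 5), (45, 6), (41, 4), (37, 4), (32, 5), (28, 4), (23, 5), (21, 4), (16, 8), (10, 9), (4, 9), (-2, 9), (-9, 9), (-17, 9), (-21, 21), (-21, 28), (-22, 28), (-22, 34), (-22, 15), (-80, 8)]
0.542 [(60, 4), (56, 5), (53, 5), (49, 6), (45, 5), (41, 4), (37, 5), (32, 5), (27, 4), (22, 5), (20, 9), (16, 9), (9, 10), (3, 10), (-3, 10), (-10, 9), (-18, 9), (-23, 10), (-24, 10), (-24, 32), (-24, 32), (-25, 13), (-82, 8)]
0.572 [(60, 5), (56, 5), (53, 4), (49, 5), (45, 5), (41, 4), (36, 5), (32, 5), (27, 4), (21, 5), (19, 6), (14, 9), (8, 10), (3, 10), (-4, 9), (-12, 10), (-21, 9), (-24, 34), (-25, 24), (-25, 9), (-25, 35), (-26, 37), (-86, 8)]
```

```bash
python3 -m inch '{"travel":[[-0.0004,0,0.0002],[-0.0009,0,0.0005],[-0.0009,0,0.0005]],"spin":[0,0,0]}';  python3 -m inch '{"travel":[[-0.0004,0,0.0002],[-0.0009,0,0.0005],[-0.0009,0,0.0005]],"spin":[0,0,0]}'; python3 st.py
```

```text
t: 29.37
tool_pos: [0.5024, -0.0001, 0.0519]
orientation: [1.957, 1.887, -0.518]
force: [-2.7, 14.7, 9.5]
opening: 0.0139
gripper_force: 60.0
t: 29.62
tool_pos: [0.5025, -0.0002, 0.052]
orientation: [1.957, 1.888, -0.516]
force: [-4.3, 20.1, 10.7]
opening: 0.0136
gripper_force: 60.0
t 29.6167 q [ 0.2495  0.2052  1.8584 -0.5346  1.272   0.4971] tcp [ 0.5025 -0.0002  0.052 ] f [-4.2805 20.0564 10.6955] 0.013624887187244744
[[ 0.0347  0.9994 -0.0055]
 [ 0.8632 -0.0328 -0.5039]
 [-0.5037  0.0128 -0.8638]]
```

```bash
cat > tq.py <<'E'
from plant import robot
import numpy as np
s=robot.read_state();print('F',np.round(s['force'],1),'T',np.round(s['wrist_torque'],2),'p',np.round(s['tool_pos'],4))
E
python3 tq.py; python3 -m inch '{"travel":[[0,0,0],[0,0,0]],"spin":[0.007,0.007]}' >/dev/null; python3 tq.py; python3 -m inch '{"travel":[[-0.0004,0,0.0003],[-0.0004,0,0.0003]],"spin":[0.007,0.007]}'>/dev/null; python3 tq.py
```

```text
F [-4.3 20.1 10.7] T [ 2.65  1.69 -0.97] p [ 5.025e-01 -2.000e-04  5.200e-02]
F [-4.  19.4 11.6] T [ 2.65  1.74 -0.66] p [ 5.024e-01 -2.000e-04  5.200e-02]
F [-6.2 22.2 12.8] T [ 2.92  1.89 -0.55] p [ 5.025e-01 -3.000e-04  5.200e-02]
```

```bash
python3 -m inch '{"travel":[[-0.0003,0,0.0002],[-0.0003,0,0.0002],[-0.0003,0,0.0002]],"spin":[0.006,0.006,0.006]}'>/dev/null; python3 tq.py; python3 prof.py|cut -c1-30; python3 - <<'E'
from an import *
p,d=snap('wrist');w=cloud('wrist',d);s=robot.read_state();y0=s['tool_pos'][1]
k=(d>0)&(w[...,2]>.012)&(w[...,2]<.034)&(abs(w[...,1]-y0+.023)<.008)&(abs(w[...,0]-.503)>.03)&(abs(w[...,0]-.503)<.095)
P=w[k];c=np.polyfit(P[:,0]-.503,P[:,1],1);print('wall',len(P),c,np.degrees(np.arctan(c[0])))
E
```

```text
F [-6.1 23.6 13.4] T [ 3.08  2.04 -0.5 ] p [ 5.025e-01 -4.000e-04  5.210e-02]
0.432 [(59, 5), (56, 5), (52, 
0.462 [(59, 5), (56, 5), (52, 
0.542 [(59, 5), (56, 4), (52, 
0.572 [(59, 4), (56, 4), (52, 
wall 5861 [-0.0304 -0.0235] -1.7431101731605316
```

```bash
python3 -m inch '{"travel":[[0.0017,0,-0.001],[0.0038,0,-0.0034],[0.0083,0,-0.0095],[0.0177,-0.0003,-0.0173],[0.0349,-0.0006,-0.0274],[0.0565,-0.0009,-0.04],[0.0824,-0.0013,-0.0551],[0.1126,-0.0017,-0.0727],[0.1428,-0.0022,-0.0904],[0.1653,-0.0025,-0.1035]],"spin":[0,0,0,0,0,0,0,0,0,0]}'; python3 -m inch '{"travel":[[0.009,0,-0.005],[0.0173,0,-0.0101],[0.0173,0,-0.0101]],"spin":[0,0,0]}'; python3 st.py .505 .2165 .0465; python3 prof.py
```

```text
t: 31.13
tool_pos: [0.5087, 0.1941, 0.0563]
orientation: [1.971, 1.865, -0.515]
force: [0.3, -0.5, -4.0]
opening: 0.0135
gripper_force: 60.0
t: 31.38
tool_pos: [0.5101, 0.2124, 0.0562]
orientation: [1.97, 1.865, -0.515]
force: [0.1, -0.4, -3.4]
opening: 0.0137
gripper_force: 60.0
t 31.3833 q [ 0.5781  0.4627  1.5275 -0.4374  1.4778  0.7468] tcp [0.5101 0.2124 0.0562] f [ 0.1246 -0.3693 -3.3759] 0.013702560645118952
[[ 0.053   0.9986 -0.0061]
 [ 0.8602 -0.0488 -0.5076]
 [-0.5071  0.0217 -0.8616]]
rows to target: [ 0.0082 -0.0055  0.0064]
0.44 [(271, -1), (267, -1), (263, -1), (259, 1), (255, 0), (250, -1), (246, -1), (240, 0), (236, 0), (234, -1), (231, 0), (228, 0), (223, 12), (218, 13), (210, 13), (203, 12), (194, 12), (191, 32), (191, 39), (190, 27), (190, 34), (189, 19), (119, 4)]
0.47 [(271, -1), (267, 1), (263, -1), (259, 0), (255, 0), (250, 0), (246, 0), (241, -1), (235, 12), (233, -1), (231, 12), (228, 12), (224, 12), (218, 13), (211, 13), (204, 13), (196, 13), (190, 28), (189, 32), (189, 25), (189, 21), (188, 40), (121, 5)]
0.55 [(271, -1), (267, 0), (263, 0), (259, -1), (254, 0), (250, -1), (245, 0), (240, -1), (234, 0), (230, 12), (228, -1), (225, 15), (222, 14), (217, 15), (210, 14), (202, 15), (194, 14), (186, 38), (186, 20), (185, 16), (185, 41), (184, 32), (114, 5)]
0.58 [(271, 0), (267, 0), (263, 0), (259, -1), (254, -1), (249, -1), (245, -1), (239, -1), (234, 0), (229, 15), (227, 15), (224, -1), (220, -1), (216, 15), (210, 14), (201, 15), (193, 15), (185, 24), (184, 37), (184, 41), (183, 39), (183, 15), (111, 5)]
```

```bash
python3 -m inch '{"travel":[[0.0022,0,0.0038],[0.0036,0,0.0062],[0.0045,0,0.0077],[0.005,0,0.0086],[0.005,0,0.0086]],"spin":[-0.02,-0.02,-0.02,-0.02,-0.02]}'; python3 -m inch '{"travel":[[0,0,0],[0,0,0],[0,0,0],[0,0,0],[0,0,0],[0,0,0]],"spin":[0,0,0,0,0,0]}' 0.55 20; python3 prof.py
```

```text
t: 31.85
tool_pos: [0.5104, 0.21, 0.0468]
orientation: [1.955, 1.884, -0.523]
force: [-1.0, -1.2, -0.6]
opening: 0.0136
gripper_force: 59.9
t: 32.35
tool_pos: [0.5106, 0.211, 0.0468]
orientation: [1.955, 1.885, -0.521]
force: [-0.2, -0.0, -0.1]
opening: 0.0415
gripper_force: 0.0
0.441 [(270, 0), (267, 0), (264, 0), (260, -1), (256, 0), (252, 0), (248, 0), (243, -1), (238, 0), (234, 0), (232, 3), (226, 4), (221, 3), (215, 3), (208, 4), (200, 4), (192, 4), (188, 8), (188, 6), (188, 13), (187, 12), (187, 12), (135, 5)]
0.471 [(270, -1), (267, 0), (264, 0), (261, -1), (257, 0), (253, -1), (249, 0), (245, -1), (241, -1), (236, -1), (233, -1), (232, 4), (229, 56), (225, 5), (221, 3), (217, 38), (212, 4), (205, 3), (199, 4), (191, 3), (188, 3), (187, 12), (112, 4)]
0.551 [(270, -1), (267, -1), (264, -1), (260, -1), (256, 0), (252, 0), (248, -1), (244, -1), (239, -1), (235, -1), (232, 0), (230, 3), (228, 60), (224, 4), (221, 4), (216, 3), (212, 4), (205, 4), (198, 4), (190, 3), (186, 11), (185, 22)]
0.581 [(270, 0), (267, 0), (264, 1), (260, 0), (256, -1), (252, -1), (247, 0), (243, 0), (238, -1), (233, 0), (229, -1), (225, 3), (219, 4), (214, 4), (205, 3), (198, 3), (189, 3), (185, 28), (185, 18), (184, 14), (184, 25), (183, 22), (126, 5)]
```

```bash
python3 -m inch '{"travel":[[0,0,-0.02],[0,0,-0.05],[0,0,-0.085],[-0.01,0,-0.12],[-0.033,0,-0.155],[-0.06,0,-0.185],[-0.0787,0,-0.2125],[-0.0787,0,-0.2125]],"spin":[0,0,0,0,0,0,0,0]}'; python3 - <<'E'
from an import *
p,d=snap('wrist','w9.png');w=cloud('wrist',d)
for x in (.40,.42,.44,.47,.50,.54,.57,.60):
    k=(d>0)&(abs(w[...,0]-x)<.003)&(w[...,1]>-.17)&(w[...,1]<.02)&(w[...,2]<.06)
    P=w[k];P=P[np.argsort(-P[:,1])]
    print(x,[(int(a[1]*1000),int(round(a[2]*1000))) for a in P[::max(1,len(P)//24)]])
E
```

```text
t: 33.07
tool_pos: [0.5117, 0.2521, 0.2788]
orientation: [1.958, 1.882, -0.504]
force: [0.9, 0.8, 0.6]
opening: 0.0416
gripper_force: 0.0
0.4 [(19, 2), (17, 2), (11, 2), (8, 1), (6, 1), (2, 2), (0, 2), (-4, 1), (-7, 3), (-10, 2), (-14, 1), (-18, 2), (-21, 2), (-25, 5), (-27, 4), (-28, 0), (-31, 5), (-36, 5), (-39, 5), (-42, 7), (-48, 5), (-54, 5), (-59, 5), (-61, 3), (-65, 7), (-70, 6), (-75, 7), (-80, 5)]
0.42 [(19, 1), (16, 0), (12, 1), (9, 1), (5, 2), (1, 0), (-1, 2), (-5, 1), (-9, 0), (-12, 2), (-15, 1), (-20, 1), (-23, 1), (-25, 1), (-28, 1), (-31, 4), (-35, 5), (-37, 5), (-42, 4), (-45, 5), (-49, 5), (-55, 5), (-59, 6), (-63, 5), (-66, 5), (-72, 5)]
0.44 [(18, 2), (12, 0), (8, 1), (2, 2), (-2, 2), (-7, 2), (-14, 1), (-21, 1), (-27, 6), (-29, 6), (-33, 5), (-39, 5), (-45, 4), (-51, 4), (-61, 6), (-67, 6), (-75, 6), (-83, 5), (-91, 6), (-98, 5), (-108, 6), (-114, 6), (-122, 5), (-133, 5), (-135, 11)]
0.47 [(19, 2), (14, 2), (10, 2), (4, 1), (-2, 2), (-7, 1), (-12, 2), (-18, 1), (-25, 2), (-28, 2), (-32, 5), (-38, 5), (-45, 6), (-52, 5), (-59, 4), (-65, 7), (-75, 5), (-82, 5), (-9
[... 374 characters left out ...]
-4, 1), (-10, 0), (-15, 1), (-20, 1), (-28, 1), (-31, 5), (-36, 5), (-42, 0), (-48, 5), (-54, 5), (-62, 5), (-69, 6), (-78, 4), (-86, 5), (-94, 6), (-102, 5), (-112, 5), (-122, 5), (-130, 4), (-136, 7)]
0.57 [(18, 1), (14, 1), (9, 1), (4, 1), (-1, 0), (-8, 1), (-15, 2), (-21, 1), (-26, 1), (-31, 4), (-33, 4), (-38, 5), (-46, 5), (-54, 3), (-62, 4), (-68, 4), (-76, 5), (-82, 5), (-89, 6), (-97, 7), (-107, 5), (-115, 4), (-125, 4), (-132, 4), (-138, 4)]
0.6 [(19, -1), (15, 0), (12, 1), (8, 3), (5, 2), (0, 1), (-4, 2), (-8, 0), (-13, 0), (-17, 1), (-23, 1), (-26, 1), (-31, 1), (-33, 4), (-35, 4), (-40, 5), (-46, 5), (-51, 7), (-54, 5), (-58, 8), (-63, 5), (-70, 4), (-74, 5), (-79, 6), (-85, 3)]
```

View pics/w9.png

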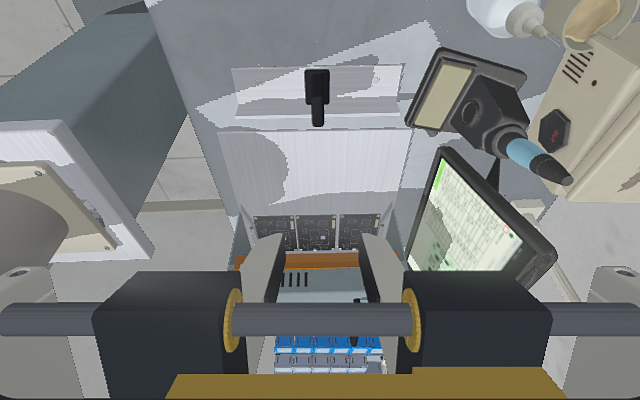

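The straightedge stands on its foot at (320,95), and the three boards lie in a row under the lamp at rows 215–250. One check that the row is straight and square to the stop.

```bash
python3 - <<'E'
from an import *
p,d=snap('wrist');w=cloud('wrist',d)
o=cv2.GaussianBlur(ortho(p,d,'wrist',.38,.64,-.06,.16,.009,'tmp.png',2000).mean(2),(5,5),0)
R=[];
for x in np.arange(.396,.612,.004):
    c=o[:,int((x-.38)*2000)]; a,b=int((.16+.01)*2000),int((.16+.05)*2000)
    g=np.diff(c[a:b]);i=g.argmin()
    if g[i]<-6: R.append((x,.16-(a+i)/2000))
R=np.array(R);print((R*1000).round(1).tolist())
c=np.polyfit(R[:,0],R[:,1],1);print('rear line',c)
m=(d>0)&(w[...,2]>.009)&(w[...,2]<.02)&(w[...,1]<-.128)&(w[...,1]>-.15)&(w[...,0]>.42)&(w[...,0]<.59)
P=w[m];print(len(P),np.polyfit(P[:,0],P[:,1],1) if len(P)>9 else '', P[:,1].mean() if len(P) else '',P[:,0].mean() if len(P) else '')
E
```

```text
[[396.0, -21.0], [400.0, -21.0], [404.0, -21.5], [408.0, -21.5], [412.0, -21.5], [416.0, -22.0], [420.0, -22.0], [424.0, -22.5], [428.0, -22.5], [432.0, -22.0], [436.0, -22.5], [440.0, -22.5], [444.0, -22.5], [448.0, -23.0], [452.0, -32.0], [456.0, -32.0], [464.0, -32.5], [468.0, -23.0], [472.0, -23.0], [476.0, -23.5], [480.0, -23.0], [484.0, -23.0], [488.0, -23.0], [492.0, -23.5], [496.0, -23.5], [500.0, -24.0], [504.0, -24.0], [508.0, -24.0], [512.0, -24.0], [516.0, -24.5], [520.0, -24.5], [524.0, -24.5], [528.0, -24.5], [540.0, -25.0], [544.0, -25.5], [548.0, -25.5], [552.0, -24.5], [556.0, -25.0], [560.0, -25.0], [564.0, -25.5], [568.0, -25.5], [572.0, -25.5], [576.0, -26.0], [580.0, -25.5], [584.0, -25.5], [588.0, -26.0], [592.0, -26.0], [596.0, -26.0], [600.0, -26.5], [604.0, -26.0], [608.0, -35.0]]
rear line [-0.0224 -0.0133]
142 [-0.0285 -0.1228] -0.13700473042940786 0.4989714244644394
```

```bash
python3 - <<'E'
from an import *
p,d=snap('wrist')
o=cv2.GaussianBlur(ortho(p,d,'wrist',.36,.66,-.06,.19,.005,'tmp.png',2000).astype(np.float32).mean(2),(5,5),0)
R=[]
for x in np.arange(.39,.62,.006):
    c=o[:,int((x-.36)*2000)]; a,b=int((.19-.158)*2000),int((.19-.130)*2000)
    g=np.abs(np.diff(c[a:b]));i=g.argmax()
    if g[i]>3: R.append((x,.19-(a+i)/2000))
R=np.array(R);m=np.abs(R[:,1]-np.median(R[:,1]))<.006
print((R*1000).round(1).tolist());print(np.polyfit(R[m,0],R[m,1],1))
L=[]
for y in np.arange(-.0,.12,.006):   # plate right/left edges
    c=o[int((.19-y)*2000)]
    l=np.abs(np.diff(c[20:60+20]));r=np.abs(np.diff(c[520:600]))
    L.append((y,.36+(20+l.argmax())/2000,.36+(520+r.argmax())/2000))
L=np.array(L);print((L*1000).round(1).tolist())
E
```

```text
[[390.0, 157.5], [396.0, 157.5], [402.0, 158.0], [408.0, 155.5], [414.0, 156.5], [420.0, 155.0], [426.0, 151.5], [432.0, 141.5], [438.0, 151.0], [444.0, 151.0], [450.0, 150.5], [456.0, 150.5], [462.0, 150.0], [468.0, 150.0], [474.0, 151.0], [480.0, 146.5], [486.0, 149.0], [492.0, 149.0], [498.0, 145.5], [504.0, 151.0], [510.0, 151.0], [516.0, 154.5], [522.0, 149.0], [528.0, 149.0], [534.0, 148.5], [540.0, 148.5], [546.0, 148.0], [552.0, 143.5], [558.0, 144.0], [564.0, 147.5], [570.0, 147.0], [576.0, 147.0], [582.0, 146.5], [588.0, 146.5], [594.0, 146.0], [600.0, 143.0], [606.0, 142.5], [612.0, 142.0], [618.0, 142.0]]
[-0.0355  0.1668]
[[-0.0, 373.5, 631.0], [6.0, 371.5, 631.5], [12.0, 371.0, 631.5], [18.0, 372.0, 631.5], [24.0, 372.0, 632.0], [30.0, 391.0, 632.0], [36.0, 389.0, 631.5], [42.0, 389.0, 632.5], [48.0, 383.0, 636.0], [54.0, 383.5, 632.5], [60.0, 383.5, 633.0], [66.0, 381.5, 633.0], [72.0, 384.0, 636.5], [78.0, 370.0, 633.0], [84.0, 370.0, 633.5], [90.0, 370.0, 634.0], [96.0, 370.0, 634.0], [102.0, 370.0, 637.5], [108.0, 370.0, 636.5], [114.0, 370.0, 634.0]]
```

```bash
python3 -c "
from plant import close_job
print(close_job())"
```

```text
the job is handed in; nothing more can be done
None
```

I handed the job in at about 33 s. All three boards are at the stop in one row (to about 1 mm by camera), and the straightedge stands on its foot in front of the lamp; on the first try it caught on the plate's edge and tipped, clear of the boards, so I reset it and repeated the push.

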